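Shim and wedge a split panel shut in its gluing cradle

ROBOT

A 6-joint arm with a two-finger parallel gripper is mounted at the origin on the work surface. World frame = base frame: x ahead of the robot, y to its left, z up, the work surface at z = 0. Lengths are in mm, angles in rad, forces in N, time in s.
With the tool pointing down it reaches from about 325 to 850 mm from the base axis. Payload 15.5 kg.
Tool frame: the origin (TCP) lies between the finger pads; the fingertips stand 11 mm ahead of it and the grasp point (between the pads) lies 8 mm behind it; z points along the fingers, y is the line along which they close (so a half turn about z gives the same grasp; the last joint's range is limited). The gripper opens to 91 mm and grips with 3 to 60 N. Pads are 32 mm wide; open, the fingers measure 118 mm over their backs; the gripper's body (76 mm by 178 mm) begins 60 mm behind the grasp point.
Start: joints at [1.073, 0.494, 1.345, -0, 1.302, -0.096], TCP at [244.418, 575.227, 224.915] pointing down, gripper open.
Joint ranges: [-2.91, 2.91], [-0.82, 2.16], [0.22, 2.67], [-1.22, 4.37], [0.12, 2.79], [-3.08, 3.08]. Speed limits (rad/s): [1.89, 1.89, 2.57, 3.01, 3.01, 3.01].

INTERFACE

Orientations are given as [roll, pitch, yaw] about the fixed x, y, z axes, in that order (R = Rz(yaw) Ry(pitch) Rx(roll)).
In Python, from bench import bot gives the robot as it stands.
- The arm moves only by the shell command python3 -m jog 'ROWS' [FORCE]. ROWS is text: rows parted by semicolons, each of 7 numbers parted by spaces: the shift along the tool's x, y, z in units of 30 mm (1.0 is 30 mm), then the turn, a rotation vector about the tool's x, y, z in degrees, then the closure, from -1 (fully open) to 1 (shut). A call has 1 to 10 rows; each row shifts and turns the commanded pose from where the row before left it, along the tool's axes as they then stand; what a row does not reach is not made up. A row lasts 1/12 s, in which the tool goes at most 41.7 mm and 7.16 degrees, less where a joint would pass 70% of its speed; a pose out of reach is approached as far as the arm can. A call is refused whole if a number of a shift passes 1 or a number of a turn 7.16, either way. A call with a gripper value outside its range is refused whole. The fingers move at their own pace and stop on an object; FORCE is the grip in N (left out, the last holds). Time passes only in rows, so rows that do not move let the fingers close. It gives the time, the measured TCP pose, the force, the opening and the grip force at its end, in the units of the state.
- bot.sense(): the state, without advancing time (a new reading comes with each control period).
- bot.grab_frame(name): name is "scene" or "side" or "wrist"; returns a dict with "frame" (384x512x3 uint8, blue, green, red), "depth" (384x512 float32, mm along the optical axis (not along the pixel's ray), 0 where there is no reading), "K" (3x3 intrinsics, pixels), "cam_to_world" (4x4, takes a point from camera to world coordinates). Camera axes: x right, y down, z forward; pixel columns grow to the right and rows downward; lengths in mm; the calibration is good to about 2 mm. The wrist camera is an equidistant fisheye: a pixel r from the principal point sees the ray r / f radians off the axis. A picture is of the moment at which its call begins.
- bot.sign_off(): hands the job in; it is judged then, once.
The state is a dict: "clock": time; "joints": joint angles; "joint_vel": joint speeds; "joint_efforts": joint torques, N m; "ee_pos": TCP position; "eef_rot": TCP orientation; "contact_force": force on the tool from outside, world axes, zero at the start; "ft_torque": the same for the moment, N m; "finger_gap": opening from 0.0 (shut) to 1.0 (fully open); "grip_force": force on a finger pad.
Only numpy, scipy, OpenCV 4.12 (cv2) and the standard library are available. Lean on these libraries where they do the work, as an engineer would, in place of code of your own. Each camera call takes 0.05 s, during which the arm holds its last target. There are 200 camera calls.

TASK

Close the split in the red and gilt panel: stand as many of the plywood shims as it takes upright side by side in the middle of the gap between the panel's edge and the steel roller, leaving any spare ones in the rack, then push the dark wedge, tip down and sloped side to the roller, between the last shim and the roller until it jams tight, before its tip reaches the board, and the split is fully shut. The waxed wedge works loose if left, so finish while still holding it and pressing it down firmly. Do not disturb the jar, the tub or the brush.

Things in the scene. Friction and masses are not known exactly. Their poses are not given: they have to be found in the camera images.
- cradle: Fixed plywood board 210 x 340 x 12 mm carrying a red gilt-edged panel in two halves, each 200 mm long (x), 44 mm high (top at z = 56, gilt strips 59). Origin: underside of the board, mid-length, on the line of the panel's free edge at the start. z up, x along the gap, y across it from roller to panel. Board top at z = 12 mm.
- panel_half (a joint): How far (m) the sliding half of the panel (next to the gap, 90 mm wide) has moved along the cradle's +y towards the fixed half: 0 = split 4 mm open (start), 0.004 = split shut, a hard stop. A spring pushes it back open: about 2 N starts it moving, about 3 N shuts it fully.
- panel_face (a point): Point on the free vertical edge face of the sliding half, mid-length, at the height of the board's top; moves with the sliding half.
- fence: Dark steel fence fixed on the board, same axes as the cradle, with a bright roller. Rail behind the roller 40 mm high; two cheeks 44 mm high stand 54 to 68 mm either side of the middle. Origin: on the board's top, mid-length, straight below the roller's face that looks at the panel.
- rack: Wooden rack, 85 (x) x 140 (y) x 30 mm high, fixed on the bench, with four slots 24 mm deep: three for the shims and one, at the end nearest the cradle, for the wedge. Origin: centre of its underside, z up.
- wedge: Loose dark wedge standing tip down in the rack, 90 mm tall, 50 mm long (x), about 0.09 kg. Origin: foot of the tip, on the flat upright back face (which looks to +y), mid-length; z up. Thickness (to -y) is 4 mm at the tip plus half the height, up to 28 mm at 48 mm; above is a straight head. Blade waxed, friction about 0.3.
- shim1: Loose plywood shim, 50 mm long (x), 10 mm thick (y), 76 mm tall (z), 0.035 kg, standing on edge in the rack. All three are alike. Origin: centre of its underside. Grip it near the top by its two ends, 50 mm apart along x, so that the fingers stay above the panel and the neighbouring shims are not touched.
- shim2: Loose plywood shim, 50 mm long (x), 10 mm thick (y), 76 mm tall (z), 0.035 kg, standing on edge in the rack. All three are alike. Origin: centre of its underside. Grip it near the top by its two ends, 50 mm apart along x, so that the fingers stay above the panel and the neighbouring shims are not touched.
- shim3: Loose plywood shim, 50 mm long (x), 10 mm thick (y), 76 mm tall (z), 0.035 kg, standing on edge in the rack. All three are alike. Origin: centre of its underside. Grip it near the top by its two ends, 50 mm apart along x, so that the fingers stay above the panel and the neighbouring shims are not touched.
- jar: Bystander: glass jar with yellow lid, 68 mm across, 90 mm tall; origin at the centre of its underside.
- tub: Bystander: open white tub, 90 mm across, 85 mm tall; origin at the centre of its underside.
- brush: Bystander: brush 170 mm long lying on the bench between robot and work, handle to -x in its own frame; origin under its middle.
- roller_face (a point): Middle of the roller's face that looks at the panel, 38 mm above the board. The roller turns freely, is 100 mm long (along x), 16 mm thick, its top 46 mm above the board. The gap is the cradle-y distance from here to panel_face: 21 to 37 mm at the start, 4 mm more with the split shut.
- wedge_head (a point): Centre of the wedge's head (28 x 50 x 40 mm, blue top), 70 mm above the tip; grip its ends, 50 mm apart along x. The roller meets the slope about 42 mm above the board; from there the wedge must be let move towards the panel by half of what it goes down. It goes tight above the board in a left-over gap of 6 to 18 mm (split still open); in a wider one it stands loose on the board.
Not all that is in view belongs to the job. Of the things shaped like the wedge, the dark wooden one is meant.

How it is judged (in metres and radians):
On the way:
1. at least one shim stands in the gap (((y of shim1 in the frame of cradle between -0.055 and 0.004 m and x of shim1 in the frame of cradle between -0.03 and 0.03 m and z of shim1 in the frame of cradle below 0.02 m and angle between shim1's own z axis and vertical below 0.15 rad) or (y of shim2 in the frame of cradle between -0.055 and 0.004 m and x of shim2 in the frame of cradle between -0.03 and 0.03 m and z of shim2 in the frame of cradle below 0.02 m and angle between shim2's own z axis and vertical below 0.15 rad) or (y of shim3 in the frame of cradle between -0.055 and 0.004 m and x of shim3 in the frame of cradle between -0.03 and 0.03 m and z of shim3 in the frame of cradle below 0.02 m and angle between shim3's own z axis and vertical below 0.15 rad))), for 0.2 s.
At the end, for the whole second after the job is handed in: Split shut to 0.7 mm; wedge upright (0.15 rad), still, tip 10 mm below the roller's top and 1 mm clear of the board, within 40 mm of mid-gap, over 2 N on the roller, held by the fingers; each shim upright on the board in the gap within 30 mm of its middle, or in the rack (value of joint panel_half above 0.0033 m and contact force between wedge and fence above 2 N and contact force between the fingers and wedge above 1 N and angle between wedge's own z axis and vertical below 0.15 rad and linear speed of wedge below 0.02 m/s and z of wedge in the frame of fence between 0.001 and 0.036 m and x of wedge in the frame of cradle between -0.04 and 0.04 m and ((y of shim1 in the frame of cradle between -0.055 and 0.004 m and x of shim1 in the frame of cradle between -0.03 and 0.03 m and z of shim1 in the frame of cradle below 0.02 m and angle between shim1's own z axis and vertical below 0.15 rad) or (horizontal distance between shim1 and rack below 0.065 m and z of shim1 in the frame of rack below 0.012 m and angle between shim1's own z axis and vertical below 0.3 rad)) and ((y of shim2 in the frame of cradle between -0.055 and 0.004 m and x of shim2 in the frame of cradle between -0.03 and 0.03 m and z of shim2 in the frame of cradle below 0.02 m and angle between shim2's own z axis and vertical below 0.15 rad) or (horizontal distance between shim2 and rack below 0.065 m and z of shim2 in the frame of rack below 0.012 m and angle between shim2's own z axis and vertical below 0.3 rad)) and ((y of shim3 in the frame of cradle between -0.055 and 0.004 m and x of shim3 in the frame of cradle between -0.03 and 0.03 m and z of shim3 in the frame of cradle below 0.02 m and angle between shim3's own z axis and vertical below 0.15 rad) or (horizontal distance between shim3 and rack below 0.065 m and z of shim3 in the frame of rack below 0.012 m and angle between shim3's own z axis and vertical below 0.3 rad))); the arm keeps its last pose, push and grip.
It fails at once if the jar is moved over 20 mm or tipped (distance of jar from where it was at the start of the episode above 0.02 m or angle between jar's own z axis and vertical above 0.4 rad).
It fails at once if the tub is moved over 20 mm or tipped (distance of tub from where it was at the start of the episode above 0.02 m or angle between tub's own z axis and vertical above 0.4 rad).
It fails at once if the brush is moved over 20 mm or tipped (distance of brush from where it was at the start of the episode above 0.02 m).
It also fails if it takes over 72 s, if anything falls off the work surface, if the arm or the gripper's body presses on something with over 40 N, if the wrist force passes 120 N, or if a joint passes its speed limit or range.

## Working session

There is one attempt and no reset: what is moved stays moved. The work goes in short steps, Python scripts to look and compute and a shell command to move; the robot and the scene stay as the last step left them, time stands still between calls to the robot, and variables do not carry over. Pictures are saved under pics/ and viewed, at most 10 in all, crops included, and the job is handed in when it is done.

```bash
mkdir -p pics; ls; python3 - <<'E'
from bench import bot
import cv2,numpy as np
s=bot.sense();print(s)
for n in("scene","side"):
    f=bot.grab_frame(n);cv2.imwrite(f"pics/{n}0.png",f["frame"]);np.savez(f"{n}0.npz",**f);print(n,f["K"],f["cam_to_world"])
a=[cv2.imread(f"pics/{n}0.png") for n in("scene","side")]
cv2.imwrite("pics/both0.png",np.hstack(a)[:, :])
E
```

```text
pics
{'clock': 0.0, 'joints': array([ 1.07350056e+00,  4.94191158e-01,  1.34611296e+00, -2.68378745e-05,
        1.30250304e+00, -9.55159796e-02]), 'joint_vel': array([ 0.00075383,  0.00118964,  0.00134161, -0.00035982, -0.00055677,
        0.00021693]), 'joint_efforts': array([ 4.65008397e-04, -8.78833008e+01, -3.81841707e+01,  7.07980245e-02,
        5.38467534e-02, -4.09202801e-05]), 'ee_pos': array([244.25269536, 574.90536522, 224.33945816]), 'eef_rot': array([-3.14038122e+00, -9.00764655e-05,  2.73981994e+00]), 'contact_force': array([-0.58778169, -0.22528823,  0.35215763]), 'ft_torque': array([-0.02567608,  0.03160671,  0.07741658]), 'grip_force': 0.0, 'finger_gap': 0.9985547790696747}
scene [[433.3519441    0.         254.15340887]
 [  0.         433.3519441  195.40277373]
 [  0.           0.           1.        ]] [[ 1.09667975e-01  5.98116035e-01 -7.93870357e-01  1.29313853e+03]
 [ 9.93873132e-01 -5.49352487e-02  9.59078519e-02 -2.64786627e+02]
 [ 1.37525586e-02 -7.99524438e-01 -6.00476095e-01  6.40381109e+02]
 [ 0.00000000e+00  0.00000000e+00  0.00000000e+00  1.00000000e+00]]
side [[478.89860936   0.         253.06325799]
 [  0.         478.89860936 199.38258447]
 [  0.           0.           1.        ]] [[ 7.59965011e-01 -4.27660878e-01  4.89448011e-01 -2.32142111e+01]
 [-6.49917938e-01 -4.91039918e-01  5.80074541e-01 -8.50779099e+02]
 [-7.73667570e-03 -7.58937397e-01 -6.51117632e-01  8.48984279e+02]
 [ 0.00000000e+00  0.00000000e+00  0.00000000e+00  1.00000000e+00]]
```

View pics/scene0.png

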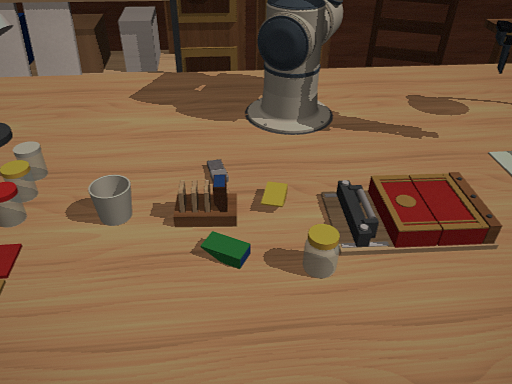

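View pics/side0.png

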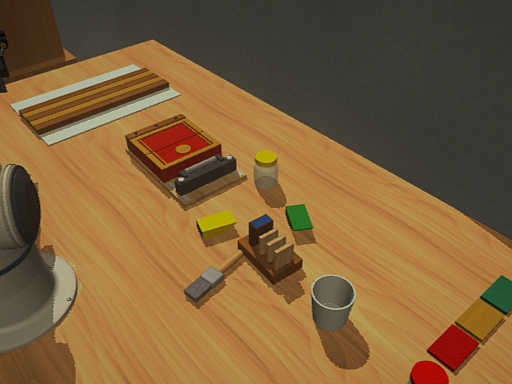

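The scene view shows the rack with three shims and the blue-topped wedge (220,175 to 235,220). The cradle has its roller at about (365,205), the panel is at about (430,205), the jar at (322,250), the tub at (112,200), and the brush lies behind the rack at (215,168). The side view agrees. Next I'll build a top-down map from the depth images.

```bash
cat > h.py <<'E'
import numpy as np,cv2
def cloud(f):
    d=f["depth"];K=f["K"];v,u=np.mgrid[:d.shape[0],:d.shape[1]]
    c=np.stack([(u-K[0,2])/K[0,0]*d,(v-K[1,2])/K[1,1]*d,d,np.ones_like(d)],-1)
    return (c@f["cam_to_world"].T)[...,:3]
def top(fs,x0,x1,y0,y1,s):  # image: rows = -x (x up), cols = -y (left = +y)
    H=int((x1-x0)*s);W=int((y1-y0)*s);img=np.zeros((H,W,3),np.uint8);zb=np.full((H,W),-99.)
    for f in fs:
        p=cloud(f).reshape(-1,3);c=f["frame"].reshape(-1,3)
        ok=(f["depth"].ravel()>0)&(p[:,0]>x0)&(p[:,0]<x1)&(p[:,1]>y0)&(p[:,1]<y1)
        p,c=p[ok],c[ok];o=np.argsort(p[:,2]);p,c=p[o],c[o]
        r=((x1-p[:,0])*s).astype(int).clip(0,H-1);q=((y1-p[:,1])*s).astype(int).clip(0,W-1)
        for dr in(0,1):
            for dq in(0,1):
                R=(r+dr).clip(0,H-1);Q=(q+dq).clip(0,W-1);m=p[:,2]>zb[R,Q];img[R[m],Q[m]]=c[m];zb[R[m],Q[m]]=p[m,2]
    return img,zb
E
python3 - <<'E'
from h import *
fs=[dict(np.load(n+"0.npz")) for n in("scene","side")]
img,zb=top(fs,450,800,-500,250,1)
cv2.imwrite("pics/top.png",img)
hm=cv2.applyColorMap((zb.clip(0,100)*2.5).astype(np.uint8),cv2.COLORMAP_JET)
cv2.imwrite("pics/toph.png",np.vstack([img,hm])[:600] if 0 else cv2.resize(np.vstack([img,hm]),(640,597)))
for f,n in zip(fs,("scene","side")):
    p=cloud(f);hsv=cv2.cvtColor(f["frame"],cv2.COLOR_BGR2HSV)
    inb=(p[...,0]>400)&(p[...,0]<850)&(p[...,1]>-450)&(p[...,1]<250)
    for nm,m in dict(blue=(abs(hsv[...,0]-115.)<12)&(hsv[...,1]>120)&(p[...,2]>50),red=((hsv[...,0]<5)|(hsv[...,0]>174))&(hsv[...,1]>160)&(p[...,2]>48),
       rack=(p[...,2]>26)&(p[...,2]<34)&(p[...,1]<-120),shimtop=(p[...,2]>78)&(p[...,2]<86)&(p[...,1]<-120)&(hsv[...,2]>120),dark=(p[...,2]>45)&(p[...,2]<58)&(hsv[...,1]<90)).items():
        q=p[m&inb][:,:2].astype(np.float32)
        if len(q)>5: print(n,nm,len(q),cv2.minAreaRect(q),p[m&inb][:,2].mean())
E
```

```text
scene blue 126 ((510.8025207519531, -248.50360107421875), (22.035621643066406, 45.403751373291016), 86.9507827758789) 95.12137066687687
scene red 2113 ((573.5692749023438, 181.72976684570312), (140.8858184814453, 200.5480194091797), 87.94113159179688) 54.24481270887537
scene rack 1702 ((572.0499877929688, -267.73388671875), (240.87881469726562, 333.8428955078125), 9.410412788391113) 28.059200609564822
scene shimtop 177 ((503.853271484375, -361.80877685546875), (177.44459533691406, 49.92387008666992), 87.71051025390625) 80.88968525218448
scene dark 1264 ((610.2863159179688, -178.85198974609375), (253.75018310546875, 530.03125), 3.116687059402466) 51.87254530258921
side blue 133 ((506.8074645996094, -247.62432861328125), (26.53584098815918, 44.978755950927734), 85.23612976074219) 95.69429367096905
side red 1012 ((560.8142700195312, 177.75326538085938), (192.51095581054688, 144.27500915527344), 0.10187209397554398) 54.493680243488846
side rack 1233 ((560.3899536132812, -226.23458862304688), (241.8069610595703, 249.71995544433594), 8.738360404968262) 28.54438079529899
side shimtop 203 ((497.864013671875, -357.019775390625), (189.80905151367188, 51.076419830322266), 84.49520874023438) 81.26285791616192
side dark 583 ((561.06689453125, 54.393089294433594), (54.28617858886719, 188.45814514160156), 88.65339660644531) 52.22111684029461
```

View pics/toph.png

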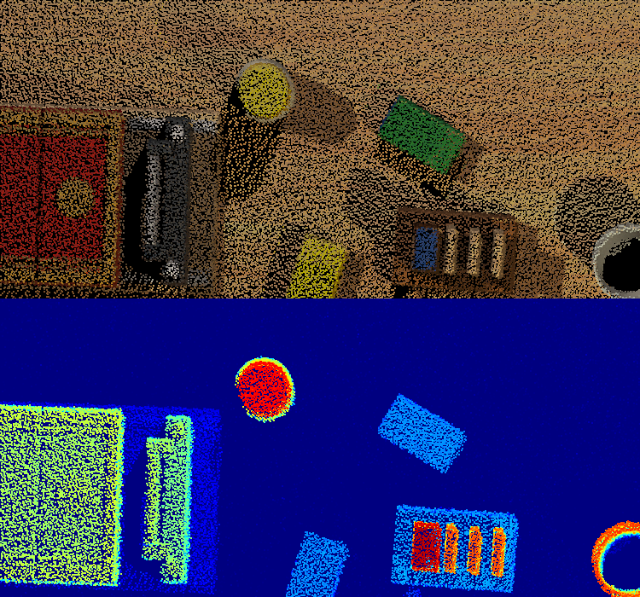

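The map shows the jar, the fence and roller left of centre, and the rack with the wedge (blue) on the cradle side. The yellow and green wedge-shaped blocks are decoys. Next are precise fits.

```bash
python3 - <<'E'
from h import *
fs=[dict(np.load(n+"0.npz")) for n in("scene","side")]
def rect(q): 
    (c,s,a)=cv2.minAreaRect(q.astype(np.float32)); return np.round(c,1),np.round(s,1),round(a,1)
for f,n in zip(fs,("scene","side")):
    p=cloud(f);x,y,z=p[...,0],p[...,1],p[...,2]
    R=(x>440)&(x<575)&(y>-400)&(y<-195)
    print(n,"rack",rect(p[R&(z>27)&(z<32.5)&(y>-380)&(y<-220)&(x>455)][:,:2]))
    m=(R&(z>76)).astype(np.uint8);k,l,st,_=cv2.connectedComponentsWithStats(m)
    for i in range(1,k):
        if st[i,4]>10: print("  blob",rect(p[l==i][:,:2]),st[i,4],np.percentile(z[l==i],95).round(1))
    # panel edge: low-y edge of top (z>50), per x bin; roller/fence
    P=(x>480)&(x<660)
    bins=np.arange(470,670,20)
    def edge(mask,pc):
        xs,ys=[],[]
        for b in bins:
            t=y[mask&(x>=b)&(x<b+20)]
            if len(t)>8: xs.append(b+10);ys.append(np.percentile(t,pc))
        return np.polyfit(np.array(xs)-570,ys,1).round(4) if len(xs)>2 else None,np.round(ys,1)
    print(" panel edge top",edge((z>54)&(z<64)&(y>90)&(y<180),2))
    print(" panel face",edge((z>20)&(z<50)&(y>90)&(y<130),50))
    print(" roller top",edge((z>54)&(z<61)&(y>40)&(y<90)&(abs(x-570)<45),97))
    q=p[(z>30)&(z<60)&(y>85)&(y<400)&(x>400)&(x<720)]
    print(" panel x",np.percentile(q[:,0],[0.5,99.5]))
    q=p[(z>40)&(z<65)&(y>30)&(y<90)&(x>450)&(x<700)]
    print(" fence",rect(q[:,:2]))
    print(" brush",rect(p[(z>6)&(z<25)&(x>350)&(x<458)&(y>-330)&(y<-180)][:,:2]))
a=fs[0]["frame"][155:235,160:250];b=fs[1]["frame"][205:285,225:315]
cv2.imwrite("pics/z1.png",cv2.resize(np.hstack([a,b]),None,fx=4.4,fy=4.4,interpolation=cv2.INTER_CUBIC))
E
```

```text
scene rack (array([ 509.4, -284.7]), array([131.6,  89.2]), 86.3)
  blob (array([ 511.2, -247.6]), array([28.1, 54.1]), 86.1) 263 96.4
  blob (array([ 506.2, -332.1]), array([ 9.8, 49.8]), 85.7) 72 82.3
  blob (array([ 507.1, -304.1]), array([ 9.7, 51.8]), 85.1) 68 81.7
  blob (array([ 510.4, -276.3]), array([ 9.7, 51.9]), 85.1) 70 82.0
 panel edge top (array([-3.720000e-02,  1.126201e+02]), array([115.7, 115.3, 114.4, 113.8, 113.3, 112.3, 111.5, 110.5, 110. ,
       109.3]))
 panel face (array([-2.480000e-02,  1.135168e+02]), array([116.4, 115.7, 114.9, 114.1, 113.5, 112.6, 112. , 111.2, 110.5,
       114.2]))
 roller top (array([-4.26000e-02,  7.81609e+01]), array([80.4, 78.5, 79.4, 78.1, 77.2, 75.5]))
 panel x [472.46124505 676.35974293]
 fence (array([567.1,  55.8]), array([ 50.2, 191.9]), 88.1)
 brush (array([ 402.7, -239. ]), array([107.3,  40.9]), 9.7)
side rack (array([ 503.3, -288.1]), array([134.7,  85.6]), 87.0)
  blob (array([ 506.8, -249.7]), array([32.2, 52.5]), 86.2) 331 97.7
  blob (array([ 505.4, -278.6]), array([13.2, 51. ]), 86.3) 92 82.5
  blob (array([ 501.5, -306.5]), array([12.6, 48.9]), 85.6) 95 82.8
  blob (array([ 500. , -334.4]), array([10.8, 51.1]), 84.4) 95 82.9
 panel edge top (array([-3.190000e-02,  1.090688e+02]), array([112. , 112.1, 110.7, 109.7, 109.2, 107.8, 107.6, 107.9, 106.6,
       107.1]))
 panel face (array([-3.500000e-02,  1.112815e+02]), array([114.5, 113.6, 113. , 112.7, 111.4, 111.3, 109.8, 109.4, 108.5,
       108.7]))
 roller top (array([2.50000e-03, 7.51712e+01]), array([74.9, 75.4, 75.3, 75.1]))
 panel x [464.86503868 668.23004233]
 fence (array([562.4,  56.2]), array([ 52.6, 191.6]), 89.6)
 brush (array([ 403.9, -274.5]), array([104.5, 107.9]), 89.8)
```

View pics/z1.png

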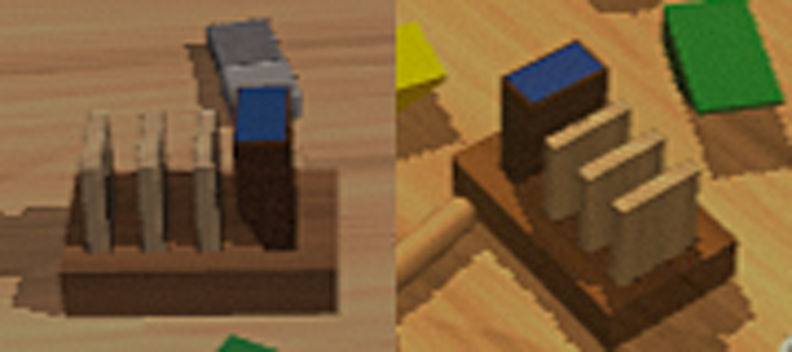

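Two shims fit: the gap is about 35 mm, so about 15 mm is left over. The wedge's slope already faces -y. I'll turn the tool, then go over the gap for a wrist view.

```bash
python3 -m jog '0 0 0 0 0 6.9 -1;0 0 0 0 0 6.9 -1;0 0 0 0 0 6.9 -1;0 0 0 0 0 6.9 -1;0 0 0 0 0 6.9 -1;0 0 0 0 0 6.9 -1;0 0 0 0 0 6.9 -1;0 0 0 0 0 6.9 -1;0 0 0 0 0 6.9 -1;0 0 0 0 0 6.9 -1' 20
python3 -m jog '-.9 .7 0 0 0 0 -1;-.9 .7 0 0 0 0 -1;-.9 .7 0 0 0 0 -1;-.9 .7 0 0 0 0 -1;-.9 .7 0 0 0 0 -1;-.9 .7 0 0 0 0 -1;-.9 .7 0 0 0 0 -1;-.9 .7 0 0 0 0 -1;-.9 .7 0 0 0 0 -1;-.9 .7 0 0 0 0 -1'
python3 -m jog '-.9 .7 0 0 0 0 -1;-.9 .7 0 0 0 0 -1;-.9 .7 0 0 0 0 -1;-.9 .7 0 0 0 0 -1;-.9 .7 0 0 0 0 -1;-.9 .7 0 0 0 0 -1;0 0 0 0 0 0 -1;0 0 0 0 0 0 -1'
```

```text
clock: 0.93
ee_pos: [244.3, 575.0, 224.5]
eef_rot: [-3.141, 0.001, 1.53]
contact_force: [0.3, -0.1, -0.4]
finger_gap: 1.006
grip_force: 0.0
clock: 1.77
ee_pos: [445.3, 296.4, 224.8]
eef_rot: [-3.141, 0.0, 1.536]
contact_force: [1.1, -0.3, 0.3]
finger_gap: 0.997
grip_force: 0.0
clock: 2.43
ee_pos: [565.6, 130.2, 224.5]
eef_rot: [-3.141, 0.0, 1.533]
contact_force: [-0.1, 0.8, -0.5]
finger_gap: 1.002
grip_force: 0.0
```

```bash
python3 - <<'E'
from bench import bot
from h import *
f=bot.grab_frame("wrist");np.savez("wrist1.npz",**f);cv2.imwrite("pics/w1.png",f["frame"]);print(f["K"],f["cam_to_world"].round(3))
d=f["depth"];print(d[::64,::64].round())
E
```

```text
[[297.31863964   0.         254.17318497]
 [  0.         297.31863964 189.8493024 ]
 [  0.           0.           1.        ]] [[ 9.99000e-01 -3.70000e-02 -1.10000e-02  5.69762e+02]
 [-3.90000e-02 -9.55000e-01 -2.93000e-01  2.13748e+02]
 [-0.00000e+00  2.93000e-01 -9.56000e-01  3.85213e+02]
 [ 0.00000e+00  0.00000e+00  0.00000e+00  1.00000e+00]]
[[303. 316. 323. 327. 274. 326. 323. 315.]
 [339. 344. 350. 302. 301. 300. 351. 345.]
 [371. 374. 377. 322. 320. 323. 376. 374.]
 [402. 403. 404. 388. 391. 388. 403. 404.]
 [399.  82. 125. 418. 418. 419. 435.  82.]
 [ 65.  70. 100. 436.  79.  78.  77.  69.]]
```

View pics/w1.png

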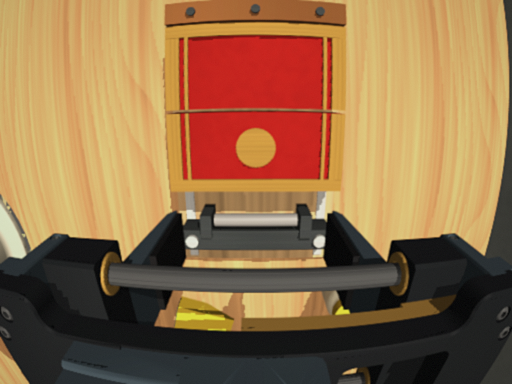

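The wrist view shows the panel edge at row ~190, the roller at row ~220 (columns 213-298), and cheeks at columns 208 and 305. I'll measure these with the fisheye model.

```bash
cat >> h.py <<'E'
def wcloud(f):
    d=f["depth"];K=f["K"];v,u=np.mgrid[:d.shape[0],:d.shape[1]]
    a=(u-K[0,2])/K[0,0];b=(v-K[1,2])/K[1,1];r=np.hypot(a,b)+1e-9;t=np.tan(r)/r
    c=np.stack([a*t*d,b*t*d,d,np.ones_like(d)],-1)
    return (c@f["cam_to_world"].T)[...,:3]
E
python3 - <<'E'
from h import *
f=dict(np.load("wrist1.npz"));p=wcloud(f);hsv=cv2.cvtColor(f["frame"],cv2.COLOR_BGR2HSV)
for u in(255,235,280):
    print(u);print([(v,*p[v,u].round(0).astype(int)) for v in range(176,232,2)])
x,y,z=p[...,0],p[...,1],p[...,2]
for b in range(480,660,20):
    m=(x>=b)&(x<b+20)
    t=y[m&(z>52)&(z<64)&(y>95)&(y<150)]; r=y[m&(z>52)&(z<62)&(y>60)&(y<95)]
    print(b,len(t),len(r),t.min().round(1), (r.max().round(1),r.min().round(1)) if len(r) else 0)
for v in(60,120,160,185): 
    m=(z[v]>45)&(z[v]<65)&(abs(x[v]-570)<150);print(v,x[v][m].min(),x[v][m].max(),y[v][m].mean())
for yy in(58,66): 
    m=(abs(y-yy)<4)&(z>40)&(z<65)&(abs(x-570)<150); print("fence x",yy,x[m].min(),x[m].max(),m.sum())
E
```

```text
255
[(176, np.int64(567), np.int64(130), np.int64(57)), (178, np.int64(567), np.int64(127), np.int64(58)), (180, np.int64(567), np.int64(126), np.int64(60)), (182, np.int64(567), np.int64(124), np.int64(61)), (184, np.int64(567), np.int64(122), np.int64(62)), (186, np.int64(567), np.int64(119), np.int64(60)), (188, np.int64(567), np.int64(116), np.int64(59)), (190, np.int64(567), np.int64(114), np.int64(61)), (192, np.int64(566), np.int64(97), np.int64(13)), (194, np.int64(566), np.int64(94), np.int64(13)), (196, np.int64(566), np.int64(91), np.int64(12)), (198, np.int64(566), np.int64(88), np.int64(12)), (200, np.int64(566), np.int64(86), np.int64(13)), (202, np.int64(566), np.int64(82), np.int64(12)), (204, np.int64(566), np.int64(80), np.int64(13)), (206, np.int64(566), np.int64(77), np.int64(13)), (208, np.int64(565), np.int64(74), np.int64(13)), (210, np.int64(565), np.int64(72), np.int64(13)), (212, np.int64(565), np.int64(68), np.int64(12)), (214, np.int64(566), np.int64(82), np.int64(53)), (216, np.int64(566), np.int64(81), np.int64(57)), (218, np.int64(565), np.int64(78), np
[... 3237 characters left out ...]
loat64(60.2))
520 533 210 114.8 (np.float64(83.3), np.float64(60.0))
540 543 204 114.1 (np.float64(82.8), np.float64(60.1))
560 562 204 113.3 (np.float64(82.0), np.float64(60.1))
580 566 196 112.8 (np.float64(81.9), np.float64(67.2))
600 569 169 111.8 (np.float64(80.7), np.float64(60.2))
620 584 171 111.0 (np.float64(79.1), np.float64(60.4))
640 581 0 110.2 0
60 473.25495678068205 671.8017241860614 261.03822829866084
120 470.9966047880281 669.1859869984141 193.98927446412495
160 468.7084820492277 668.0802229679784 148.7244962424839
185 467.6557585256256 666.5471937442802 119.97779949288348
fence x 58 474.95896827270207 654.3143183087211 1095
fence x 66 472.4366868813943 633.4811764901524 304
```

```bash
python3 -m jog '-.9 -.1 0 0 0 0 -1;-.9 -.1 0 0 0 0 -1;-.9 -.1 0 0 0 0 -1;-.9 -.1 0 0 0 0 -1;-.9 -.1 0 0 0 0 -1;-.9 -.1 0 0 0 0 -1;-.9 -.1 0 0 0 0 -1;-.9 -.1 0 0 0 0 -1;-.9 -.1 0 0 0 0 -1;-.9 -.1 0 0 0 0 -1'
python3 -m jog '-.9 -.1 0 0 0 0 -1;-.9 -.1 0 0 0 0 -1;-.9 -.1 0 0 0 0 -1;-.9 -.1 0 0 0 0 -1;-.6 0 0 0 0 0 -1;0 0 0 0 0 2.5 -1;0 0 0 0 0 0 -1;0 0 0 0 0 0 -1'
python3 - <<'E'
from bench import bot
from h import *
f=bot.grab_frame("wrist");np.savez("wrist2.npz",**f);cv2.imwrite("pics/w2.png",f["frame"])
p=wcloud(f);x,y,z=p[...,0],p[...,1],p[...,2]
def rect(q): 
    (c,s,a)=cv2.minAreaRect(q.astype(np.float32)); return np.round(c,1),np.round(s,1),round(a,1)
R=(x>440)&(x<575)&(y>-400)&(y<-195)
m=(R&(z>70)&(z<105)).astype(np.uint8);k,l,st,_=cv2.connectedComponentsWithStats(m)
for i in range(1,k):
    if st[i,4]>15:
        zt=np.percentile(z[l==i],80);print(rect(p[(l==i)&(z>zt-5)][:,:2]),st[i],zt.round(1))
print("rack",rect(p[R&(z>27)&(z<33)&(x>455)&(x<560)][:,:2]))
E
```

```text
clock: 3.32
ee_pos: [524.8, -137.0, 224.9]
eef_rot: [-3.141, -0.0, 1.537]
contact_force: [1.0, 0.6, -0.4]
finger_gap: 0.999
grip_force: 0.0
clock: 3.98
ee_pos: [509.0, -261.5, 224.8]
eef_rot: [-3.141, -0.001, 1.494]
contact_force: [0.1, -0.1, -0.4]
finger_gap: 1.004
grip_force: 0.0
(array([ 509.7, -247.5]), array([28.2, 50.3]), 85.2) [ 228  154   51   32 1560] 97.9
(array([ 507.5, -276.1]), array([10.4, 49.6]), 86.1) [230 187  47  13 561] 83.2
(array([ 505.3, -304. ]), array([10.8, 48.8]), 85.3) [231 211  45  13 561] 83.2
(array([ 503.1, -332. ]), array([11.3, 48.3]), 87.6) [232 233  43  14 523] 83.3
rack (array([ 507.1, -280.3]), array([140.6,  85.8]), 85.9)
```

View pics/w2.png

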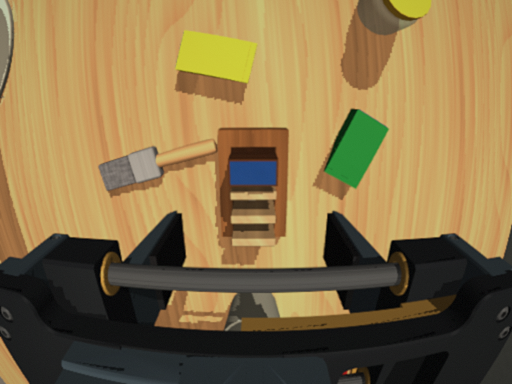

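```bash
python3 -m jog '-.8 0 0 0 0 0 -1;-.8 0 0 0 0 0 -1;-.76 0 0 0 0 0 -1;0 0 0.9 0 0 0 -1;0 0 .9 0 0 0 -1;0 0 .9 0 0 0 -1;0 0 .9 0 0 0 -1;0 0 .9 0 0 0 -1;0 0 .66 0 0 0 -1;0 0 0 0 0 0 -1'
python3 -m jog '0 0 0 0 0 0 1;0 0 0 0 0 0 1;0 0 0 0 0 0 1;0 0 0 0 0 0 1;0 0 0 0 0 0 1;0 0 0 0 0 0 1;0 0 0 0 0 0 1;0 0 0 0 0 0 1' 15
```

```text
clock: 4.87
ee_pos: [502.0, -330.7, 66.6]
eef_rot: [-3.137, -0.003, 1.494]
contact_force: [-1.7, 1.3, -0.9]
finger_gap: 1.003
grip_force: 0.0
clock: 5.53
ee_pos: [503.6, -333.4, 70.5]
eef_rot: [3.141, 0.0, 1.492]
contact_force: [-0.8, 0.3, 6.7]
finger_gap: 0.545
grip_force: 15.0
```

```bash
python3 -m jog '0 0 -.3 0 0 0 1;0 0 -.8 0 0 0 1;0 0 -.9 0 0 0 1;0 0 -.9 0 0 0 1;0 0 -.8 0 0 0 1;0 0 0 0 0 -2.3 1;.5 .1 0 0 0 0 1;.8 .1 0 0 0 0 1;.9 .1 0 0 0 0 1;.9 .1 0 0 0 0 1'
python3 -m jog '.9 .1 0 0 0 0 1;.9 .1 0 0 0 0 1;.9 .1 0 0 0 0 1;.9 .1 0 0 0 0 1;.9 .1 0 0 0 0 1;.9 .1 0 0 0 0 1;.9 .1 0 0 0 0 1;.9 .1 0 0 0 0 1;.9 .1 0 0 0 0 1;.9 .1 0 0 0 0 1'
python3 -m jog '.9 .1 0 0 0 0 1;.9 .06 0 0 0 0 1;.5 0 0 0 0 0 1;.2 0 0 0 0 0 1;0 0 0 0 0 0 1;0 0 0 0 0 0 1;0 0 0 0 0 0 1'
python3 - <<'E'
from bench import bot
from h import *
print(bot.sense()["ee_pos"],bot.sense()["eef_rot"])
f=bot.grab_frame("wrist");np.savez("wrist3.npz",**f)
p=wcloud(f);x,y,z=p[...,0],p[...,1],p[...,2]
def rect(q): 
    (c,s,a)=cv2.minAreaRect(q.astype(np.float32)); return np.round(c,1),np.round(s,1),round(a,1)
m=((z>120)&(z<205)&(abs(x-567)<24)&(abs(y-105)<40))
print(m.sum());zt=np.percentile(z[m],80);print(zt,rect(p[m&(z>zt-4)][:,:2]))
for b in range(520,640,20): 
    t=y[(x>=b)&(x<b+20)&(z>52)&(z<64)&(y>95)&(y<150)];print(b,len(t) and t.min().round(1))
E
```

```text
clock: 6.37
ee_pos: [518.7, -239.2, 181.0]
eef_rot: [-3.141, -0.001, 1.531]
contact_force: [0.6, 0.6, -1.7]
finger_gap: 0.545
grip_force: 15.0
clock: 7.2
ee_pos: [558.9, 29.8, 181.1]
eef_rot: [-3.141, -0.0, 1.532]
contact_force: [0.5, -0.7, 0.0]
finger_gap: 0.545
grip_force: 15.0
clock: 7.78
ee_pos: [567.0, 101.8, 181.1]
eef_rot: [-3.141, 0.0, 1.531]
contact_force: [0.5, -0.1, -0.2]
finger_gap: 0.547
grip_force: 15.0
[566.98290728 101.79534054 181.10310149] [-3.14129728e+00  2.79751670e-04  1.53126489e+00]
4531
193.23016547836028 (array([566.9, 108.1]), array([21. , 48.6]), 87.8)
520 114.3
540 113.6
560 112.7
580 112.0
600 111.2
620 109.8
```

```bash
python3 - <<'E'
from h import *
f=dict(np.load("wrist3.npz"));p=wcloud(f)
for u in (245,265): print([tuple(p[v,u].round(1)[1:].tolist()) for v in range(165,290,3)])
E
```

```text
[(124.7, 60.8), (121.8, 60.9), (118.5, 59.9), (115.7, 60.6), (100.3, 12.8), (96.9, 13.2), (92.7, 10.9), (89.7, 13.2), (86.2, 13.4), (82.4, 13.1), (79.0, 13.6), (74.8, 12.2), (71.7, 13.9), (108.1, 125.8), (107.8, 131.8), (107.7, 138.0), (108.2, 145.1), (107.9, 150.3), (108.0, 155.8), (107.8, 160.6), (108.0, 166.0), (108.0, 170.6), (107.6, 174.3), (107.6, 178.5), (107.6, 182.8), (107.0, 185.5), (107.8, 190.9), (106.8, 192.8), (105.7, 194.3), (103.7, 194.1), (101.4, 193.6), (99.7, 194.0), (-17.1, 0.6), (-21.2, 1.6), (-26.7, 0.4), (135.7, 263.6), (135.2, 264.6), (134.9, 265.8), (134.3, 266.6), (133.0, 266.2), (132.6, 267.4), (131.2, 267.0)]
[(123.9, 60.6), (120.5, 58.7), (117.6, 59.5), (114.8, 60.4), (99.5, 13.1), (96.2, 14.1), (92.2, 12.6), (88.5, 12.3), (84.6, 11.5), (81.8, 14.1), (77.7, 12.6), (73.8, 12.1), (70.4, 13.1), (107.3, 125.5), (107.4, 132.5), (107.4, 138.7), (107.1, 144.0), (107.1, 149.5), (107.1, 155.0), (106.8, 159.5), (107.0, 164.8), (107.4, 170.5), (107.0, 174.0), (107.2, 178.9), (106.9, 182.3), (107.5, 187.5), (106.8, 190.0), (106.2, 192.5), (104.3, 192.6), (103.0, 193.7), (100.8, 193.4), (98.1, 192.2), (-18.1, 0.9), (-22.6, 1.1), (-27.6, 0.8), (135.4, 263.5), (135.1, 264.8), (134.9, 266.2), (133.9, 266.3), (133.8, 267.7), (132.9, 268.1), (130.9, 266.9)]
```

```bash
python3 -m jog '.11 0 .5 0 0 0 1;0 0 .8 0 0 0 1;0 0 .8 0 0 0 1;0 0 .6 0 0 0 1;0 0 .4 0 0 0 1;0 0 .2 0 0 0 1;0 0 .05 0 0 0 1;0 0 .03 0 0 0 1;0 0 0 0 0 0 1;0 0 0 0 0 0 1'
python3 -m jog '0 0 .05 0 0 0 1;0 0 .03 0 0 0 1;0 0 0 0 0 0 1'
```

```text
clock: 8.67
ee_pos: [567.8, 105.8, 80.6]
eef_rot: [3.14, -0.0, 1.532]
contact_force: [-0.1, -0.1, -0.4]
finger_gap: 0.55
grip_force: 15.0
clock: 8.92
ee_pos: [567.3, 106.0, 77.4]
eef_rot: [3.141, 0.0, 1.532]
contact_force: [0.3, -0.1, 0.0]
finger_gap: 0.547
grip_force: 15.0
```

```bash
python3 -m jog '0 0 .03 0 0 0 1;0 0 0 0 0 0 1;0 0 0 0 0 0 1'
python3 -m jog '0 0 .03 0 0 0 1;0 0 0 0 0 0 1;0 0 0 0 0 0 1'
python3 -m jog '0 0 .03 0 0 0 1;0 0 0 0 0 0 1;0 0 0 0 0 0 1'
```

```text
clock: 9.17
ee_pos: [567.4, 106.0, 76.5]
eef_rot: [3.141, -0.0, 1.532]
contact_force: [-0.2, 0.1, 2.3]
finger_gap: 0.547
grip_force: 15.0
clock: 9.42
ee_pos: [567.3, 106.0, 76.1]
eef_rot: [3.141, -0.0, 1.532]
contact_force: [-3.8, 1.1, 12.1]
finger_gap: 0.547
grip_force: 15.0
clock: 9.67
ee_pos: [567.4, 106.0, 75.4]
eef_rot: [3.141, -0.0, 1.532]
contact_force: [-4.6, 0.7, 16.6]
finger_gap: 0.546
grip_force: 15.0
```

```bash
python3 -m jog '0.03 0 -.04 0 0 0 1;0 0 0 0 0 0 1;0 0 0 0 0 0 1'
python3 -m jog '0.03 0 0 0 0 0 1;0 0 0 0 0 0 1;0 0 0 0 0 0 1'
```

```text
clock: 9.92
ee_pos: [567.3, 106.9, 75.7]
eef_rot: [-3.142, 0.0, 1.532]
contact_force: [0.3, 1.0, -0.5]
finger_gap: 0.545
grip_force: 15.0
clock: 10.17
ee_pos: [567.4, 107.7, 75.7]
eef_rot: [-3.141, 0.0, 1.532]
contact_force: [0.8, -0.1, -1.3]
finger_gap: 0.544
grip_force: 15.0
```

```bash
python3 -m jog '0.03 0 0 0 0 0 1;0 0 0 0 0 0 1;0 0 0 0 0 0 1'
python3 -m jog '0.02 0 0 0 0 0 1;0 0 0 0 0 0 1;0 0 0 0 0 0 1'
```

```text
clock: 10.42
ee_pos: [567.4, 108.7, 75.7]
eef_rot: [-3.141, 0.0, 1.532]
contact_force: [0.0, -1.6, -1.2]
finger_gap: 0.547
grip_force: 15.0
clock: 10.67
ee_pos: [567.4, 109.3, 75.8]
eef_rot: [-3.141, 0.0, 1.532]
contact_force: [-0.2, -1.7, -1.3]
finger_gap: 0.545
grip_force: 15.0
```

```bash
python3 -m jog '-.03 0 0 0 0 0 1;0 0 0 0 0 0 -1;0 0 0 0 0 0 -1;0 0 0 0 0 0 -1;0 0 0 0 0 0 -1;0 0 0 0 0 0 -1;0 0 -.3 0 0 0 -1;0 0 -.8 0 0 0 -1;0 0 -.9 0 0 0 -1;0 0 -.9 0 0 0 -1'
python3 -m jog '0 0 -.9 0 0 0 -1;0 0 -.9 0 0 0 -1;.5 0 0 0 0 0 -1;.3 0 0 0 0 0 -1;0 0 0 0 0 0 -1;0 0 0 0 0 0 -1'
python3 - <<'E'
from bench import bot
from h import *
f=bot.grab_frame("wrist");np.savez("wrist4.npz",**f)
p=wcloud(f);x,y,z=p[...,0],p[...,1],p[...,2]
def rect(q): 
    (c,s,a)=cv2.minAreaRect(q.astype(np.float32)); return np.round(c,1),np.round(s,1),round(a,1)
m=(z>82)&(z<95)&(abs(x-567)<60)&(abs(y-105)<30)
print(m.sum(),rect(p[m&(z>86)][:,:2]))
for u in (245,265): print([tuple(p[v,u].round(1)[1:].tolist()) for v in range(190,270,2)])
E
```

```text
clock: 11.5
ee_pos: [567.1, 108.3, 164.3]
eef_rot: [-3.141, 0.0, 1.532]
contact_force: [0.7, 0.6, 0.8]
finger_gap: 1.0
grip_force: 0.0
clock: 12.0
ee_pos: [567.7, 132.6, 216.2]
eef_rot: [-3.14, 0.0, 1.533]
contact_force: [0.2, -0.2, 0.6]
finger_gap: 0.996
grip_force: 0.0
525 (array([568.5, 108.3]), array([10.4, 50. ]), 87.8)
[(119.2, 59.9), (116.9, 60.0), (114.9, 61.1), (113.1, 62.6), (113.4, 70.6), (113.3, 77.0), (113.5, 84.2), (112.9, 88.6), (110.8, 88.8), (108.4, 88.3), (106.3, 88.6), (103.5, 87.2), (71.6, 12.4), (69.2, 13.5), (82.2, 51.9), (81.2, 55.6), (79.5, 57.8), (77.4, 58.8), (74.9, 58.8), (71.6, 57.3), (68.6, 56.4), (60.3, 44.2), (60.2, 49.8), (58.4, 51.8), (56.7, 53.8), (53.7, 53.2), (50.2, 51.6), (216.2, 376.9), (45.9, 54.0), (42.9, 53.6), (39.4, 52.4), (37.2, 53.5), (34.5, 53.8), (216.2, 376.9), (5.5, 13.8), (1.9, 13.2), (-1.2, 13.6), (-12.4, 0.7), (-15.6, 1.1), (165.7, 296.3)]
[(118.7, 61.0), (116.0, 60.0), (113.8, 60.3), (112.3, 63.1), (112.5, 70.5), (112.2, 76.4), (112.6, 83.8), (111.7, 87.6), (110.0, 88.9), (108.1, 89.6), (105.4, 88.3), (103.3, 88.7), (70.4, 12.0), (67.7, 12.3), (81.4, 52.2), (80.2, 55.4), (78.5, 57.3), (76.6, 59.0), (73.9, 58.6), (71.7, 59.5), (68.1, 57.3), (59.3, 44.1), (58.8, 48.8), (57.7, 52.2), (55.5, 53.2), (52.4, 52.3), (50.0, 53.0), (47.9, 54.3), (44.3, 52.7), (41.6, 53.0), (38.7, 52.9), (36.6, 54.1), (32.3, 51.6), (7.0, 12.5), (4.5, 13.9), (1.2, 13.9), (-3.0, 12.5), (-13.7, 0.3), (-16.0, 2.3), (166.1, 297.3)]
```

```bash
python3 -m jog '-.5 -.1 0 0 0 0 -1;-.9 -.1 0 0 0 0 -1;-.9 -.1 0 0 0 0 -1;-.9 -.1 0 0 0 0 -1;-.9 -.1 0 0 0 0 -1;-.9 -.1 0 0 0 0 -1;-.9 -.1 0 0 0 0 -1;-.9 -.1 0 0 0 0 -1;-.9 -.1 0 0 0 0 -1;-.9 -.1 0 0 0 0 -1'
python3 -m jog '-.9 -.1 0 0 0 0 -1;-.9 -.1 0 0 0 0 -1;-.9 -.1 0 0 0 0 -1;-.9 -.1 0 0 0 0 -1;-.9 -.1 0 0 0 0 -1;-.9 -.04 0 0 0 0 -1;-.7 0 0 0 0 0 -1;-.25 0 0 0 0 2.3 -1;0 0 0 0 0 0 -1;0 0 0 0 0 0 -1'
```

```text
clock: 12.88
ee_pos: [527.0, -126.5, 216.3]
eef_rot: [-3.14, -0.0, 1.532]
contact_force: [0.1, 0.5, 0.3]
finger_gap: 1.003
grip_force: 0.0
clock: 13.72
ee_pos: [503.8, -314.5, 216.2]
eef_rot: [-3.14, -0.001, 1.491]
contact_force: [-0.1, -0.4, -0.0]
finger_gap: 0.994
grip_force: 0.0
```

```bash
python3 -m jog '0 0 .8 0 0 0 -1;0 0 .9 0 0 0 -1;0 0 .9 0 0 0 -1;0 0 .9 0 0 0 -1;0 0 .7 0 0 0 -1;0 0 .4 0 0 0 -1;0 0 .25 0 0 0 -1;0 0 0 0 0 0 -1;0 0 0 0 0 0 -1'
python3 -m jog '0 0 0 0 0 0 1;0 0 0 0 0 0 1;0 0 0 0 0 0 1;0 0 0 0 0 0 1;0 0 0 0 0 0 1;0 0 0 0 0 0 1;0 0 0 0 0 0 1;0 0 0 0 0 0 1' 15
python3 -m jog '0 0 -.3 0 0 0 1;0 0 -.8 0 0 0 1;0 0 -.9 0 0 0 1;0 0 -.9 0 0 0 1;0 0 -.8 0 0 0 1;0 0 0 0 0 -2.3 1;.5 .1 0 0 0 0 1;.8 .1 0 0 0 0 1;.9 .1 0 0 0 0 1;.9 .1 0 0 0 0 1'
```

```text
clock: 14.47
ee_pos: [504.8, -313.7, 71.6]
eef_rot: [-3.141, -0.0, 1.493]
contact_force: [-0.9, -0.4, 0.2]
finger_gap: 1.002
grip_force: 0.0
clock: 15.13
ee_pos: [504.8, -314.1, 71.4]
eef_rot: [3.142, 0.0, 1.492]
contact_force: [-0.6, 0.0, 2.4]
finger_gap: 0.548
grip_force: 15.0
clock: 15.97
ee_pos: [520.1, -220.0, 182.3]
eef_rot: [-3.141, -0.0, 1.531]
contact_force: [0.3, 0.1, -1.8]
finger_gap: 0.545
grip_force: 15.0
```

```bash
python3 -m jog '.9 .12 0 0 0 0 1;.9 .12 0 0 0 0 1;.9 .12 0 0 0 0 1;.9 .12 0 0 0 0 1;.9 .12 0 0 0 0 1;.9 .12 0 0 0 0 1;.9 .12 0 0 0 0 1;.9 .12 0 0 0 0 1;.9 .12 0 0 0 0 1;.9 .1 0 0 0 0 1'
python3 -m jog '.7 0 0 0 0 0 1;.4 0 0 0 0 0 1;.1 0 0 0 0 0 1;0 0 0 0 0 0 1;0 0 0 0 0 0 1;0 0 0 0 0 0 1'
python3 - <<'E'
from bench import bot
from h import *
s=bot.sense();print(s["ee_pos"],s["eef_rot"])
f=bot.grab_frame("wrist");np.savez("wrist5.npz",**f);p=wcloud(f)
for u in (245,265): print([tuple(p[v,u].round(1).tolist()) for v in range(180,275,4)])
x,y,z=p[...,0],p[...,1],p[...,2]
m=(z>130)&(z<170)&(abs(y-93)<14)&(abs(x-567)<45);print(np.percentile(x[m],[1,99]))
E
```

```text
clock: 16.8
ee_pos: [565.8, 48.8, 182.3]
eef_rot: [-3.141, -0.0, 1.532]
contact_force: [1.2, -1.0, -0.8]
finger_gap: 0.546
grip_force: 15.0
clock: 17.3
ee_pos: [567.5, 81.7, 182.3]
eef_rot: [-3.141, 0.0, 1.531]
contact_force: [-0.5, 0.2, 0.2]
finger_gap: 0.544
grip_force: 15.0
[567.5285654   81.71150538 182.31501315] [-3.14140660e+00  2.56879067e-04  1.53091212e+00]
[(557.7, 76.5, 13.3), (559.1, 82.2, 50.2), (559.1, 79.7, 56.1), (562.0, 96.8, 124.2), (562.2, 96.4, 133.0), (562.5, 96.2, 141.6), (562.8, 97.0, 152.1), (563.0, 96.3, 158.2), (563.2, 96.7, 166.6), (563.4, 96.3, 172.2), (563.6, 96.9, 180.2), (563.7, 96.6, 185.4), (563.9, 96.4, 190.5), (563.9, 95.4, 193.8), (563.8, 93.3, 194.5), (563.6, 89.9, 192.7), (563.6, 88.6, 195.1), (552.6, -17.8, 1.4), (571.8, 165.3, 343.1), (551.9, -30.0, 0.9), (551.6, -36.0, 1.3), (551.2, -42.5, 0.8), (567.0, 115.9, 264.0), (567.0, 115.2, 265.4)]
[(580.7, 75.6, 13.3), (579.6, 81.4, 50.2), (579.3, 79.3, 57.4), (577.4, 95.8, 123.0), (577.1, 95.9, 133.2), (576.8, 96.1, 142.8), (576.5, 96.0, 151.0), (576.2, 96.0, 158.8), (576.0, 95.8, 165.6), (575.7, 95.9, 172.5), (575.5, 96.0, 179.2), (575.3, 96.1, 185.4), (575.1, 95.4, 189.4), (575.0, 94.9, 193.7), (574.9, 92.7, 194.2), (574.8, 89.8, 193.5), (574.8, 87.6, 194.0), (578.5, -18.8, 1.4), (578.3, -25.5, 0.0), (571.8, 165.3, 343.1), (578.0, -37.6, 0.4), (577.9, -43.1, 1.7), (573.2, 115.8, 264.4), (573.1, 114.7, 265.0)]
[544.8678668  592.76013971]
```

```bash
python3 -m jog '.14 0 .4 0 0 0 1;0 0 .8 0 0 0 1;0 0 .8 0 0 0 1;0 0 .6 0 0 0 1;0 0 .4 0 0 0 1;0 0 .25 0 0 0 1;0 0 .12 0 0 0 1;0 0 .06 0 0 0 1;0 0 0 0 0 0 1;0 0 0 0 0 0 1'
python3 -m jog '0 0 .03 0 0 0 1;0 0 .03 0 0 0 1;0 0 0 0 0 0 1;0 0 0 0 0 0 1'
```

```text
clock: 18.18
ee_pos: [568.2, 86.9, 80.1]
eef_rot: [3.141, -0.0, 1.532]
contact_force: [-1.0, -0.6, -0.6]
finger_gap: 0.544
grip_force: 15.3
clock: 18.52
ee_pos: [568.1, 87.0, 77.9]
eef_rot: [3.141, 0.0, 1.532]
contact_force: [0.1, -2.7, 1.2]
finger_gap: 0.548
grip_force: 16.0
```

```bash
python3 -m jog '0 0 .03 0 0 0 1;0 0 0 0 0 0 1;0 0 0 0 0 0 1'
python3 -m jog '0 0 .03 0 0 0 1;0 0 0 0 0 0 1;0 0 0 0 0 0 1'
python3 - <<'E'
from bench import bot
from h import *
f=bot.grab_frame("wrist");np.savez("wrist6.npz",**f);p=wcloud(f)
cv2.imwrite("pics/w6.png",cv2.resize(f["frame"][150:300,150:360],None,fx=3,fy=3))
for u in (245,265): print([tuple(p[v,u].round(1)[1:].tolist()) for v in range(200,290,3)])
E
```

```text
clock: 18.77
ee_pos: [567.8, 87.0, 77.1]
eef_rot: [3.141, -0.0, 1.532]
contact_force: [-1.6, -2.2, 8.0]
finger_gap: 0.548
grip_force: 16.0
clock: 19.02
ee_pos: [567.9, 87.1, 76.6]
eef_rot: [3.141, -0.0, 1.532]
contact_force: [-3.5, -1.4, 14.9]
finger_gap: 0.548
grip_force: 15.8
[(113.4, 70.2), (114.2, 77.9), (113.8, 81.8), (114.4, 88.2), (112.9, 88.6), (111.3, 89.0), (109.8, 89.6), (107.8, 89.0), (106.5, 90.1), (102.1, 84.2), (101.9, 88.0), (100.4, 88.6), (98.4, 88.2), (97.0, 89.2), (94.8, 88.6), (92.8, 88.4), (75.7, 60.0), (72.9, 59.2), (70.0, 58.2), (59.9, 44.8), (60.0, 49.4), (59.6, 53.0), (56.9, 52.7), (120.8, 158.2), (120.5, 159.5), (120.1, 160.6), (120.4, 162.7), (119.2, 162.5), (118.1, 162.7), (117.1, 162.8)]
[(113.1, 70.7), (113.4, 76.9), (113.7, 82.6), (113.6, 87.1), (112.5, 88.7), (111.0, 89.3), (109.2, 89.2), (107.2, 88.7), (105.3, 88.3), (101.5, 83.9), (101.1, 87.0), (100.1, 88.9), (98.4, 89.2), (96.7, 89.5), (94.8, 89.4), (92.7, 89.0), (74.7, 59.2), (71.9, 58.3), (68.9, 57.2), (58.6, 43.5), (59.4, 49.3), (58.3, 51.8), (56.5, 53.1), (120.6, 158.3), (120.6, 160.0), (120.3, 161.2), (119.6, 161.9), (118.9, 162.5), (117.5, 162.2), (116.2, 161.9)]
```

View pics/w6.png

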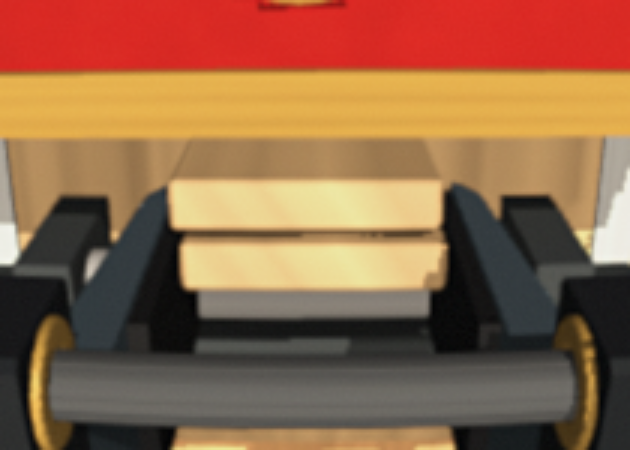

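The picture shows both shims upright side by side in the gap with about 2 mm between them (seam at row ~235). I'll close it up with a nudge and release.

```bash
python3 -m jog '0.04 0 -.04 0 0 0 1;0 0 0 0 0 0 1;0 0 0 0 0 0 1'
python3 -m jog '0.03 0 0 0 0 0 1;0 0 0 0 0 0 1;0 0 0 0 0 0 1'
python3 -m jog '0.02 0 0 0 0 0 1;0 0 0 0 0 0 1;0 0 0 0 0 0 1'
```

```text
clock: 19.32
ee_pos: [567.8, 88.3, 77.0]
eef_rot: [-3.142, -0.0, 1.532]
contact_force: [-0.2, -1.4, 0.1]
finger_gap: 0.546
grip_force: 15.6
clock: 19.57
ee_pos: [567.8, 89.1, 76.9]
eef_rot: [-3.141, -0.0, 1.532]
contact_force: [0.5, -2.3, -0.0]
finger_gap: 0.553
grip_force: 15.7
clock: 19.82
ee_pos: [567.9, 89.7, 76.9]
eef_rot: [-3.141, 0.0, 1.532]
contact_force: [0.7, -1.8, -0.4]
finger_gap: 0.547
grip_force: 15.8
```

```bash
python3 -m jog '0 0 0 0 0 0 -1;0 0 0 0 0 0 -1;0 0 0 0 0 0 -1;0 0 0 0 0 0 -1;0 0 0 0 0 0 -1;0 0 -.3 0 0 0 -1;0 0 -.8 0 0 0 -1;0 0 -.9 0 0 0 -1;0 0 -.9 0 0 0 -1;0 0 -.9 0 0 0 -1'
python3 -m jog '.5 0 -.9 0 0 0 -1;.7 0 0 0 0 0 -1;.2 0 0 0 0 0 -1;0 0 0 0 0 0 -1;0 0 0 0 0 0 -1'
python3 - <<'E'
from bench import bot
from h import *
f=bot.grab_frame("wrist");np.savez("wrist7.npz",**f);p=wcloud(f);x,y,z=p[...,0],p[...,1],p[...,2]
m=(z>85)&(z<95)&(abs(x-567)<60)&(abs(y-105)<30)
print(m.sum(),cv2.minAreaRect(p[m][:,:2].astype(np.float32)),np.percentile(x[m],[1,99]))
for u in (240,255,270): print([tuple(p[v,u].round(1)[1:].tolist()) for v in range(190,236,2)])
E
```

```text
clock: 20.65
ee_pos: [567.6, 89.7, 193.0]
eef_rot: [3.141, -0.0, 1.532]
contact_force: [0.8, 0.4, 0.2]
finger_gap: 0.996
grip_force: 0.0
clock: 21.07
ee_pos: [569.0, 131.5, 217.7]
eef_rot: [-3.141, 0.0, 1.533]
contact_force: [0.2, 0.4, -0.1]
finger_gap: 0.997
grip_force: 0.0
880 ((566.8331909179688, 93.91621398925781), (21.138389587402344, 50.70909118652344), 84.72988891601562) [542.43958953 591.39308657]
[(118.2, 60.9), (115.6, 60.0), (107.8, 43.1), (107.9, 51.1), (107.2, 56.1), (106.8, 62.2), (106.6, 68.4), (106.3, 74.2), (106.4, 80.7), (105.7, 85.0), (104.9, 88.7), (103.0, 89.7), (100.2, 88.3), (98.2, 88.9), (95.6, 88.1), (93.4, 88.3), (91.7, 89.7), (89.2, 89.2), (86.4, 88.3), (70.7, 58.7), (60.4, 42.0), (60.7, 48.5), (60.1, 53.0)]
[(117.2, 59.9), (114.8, 59.7), (106.9, 42.3), (105.9, 47.0), (105.9, 54.2), (105.4, 59.8), (104.9, 65.2), (105.1, 72.4), (104.4, 77.0), (104.2, 82.4), (103.5, 86.5), (102.4, 89.6), (100.3, 89.9), (97.7, 89.2), (95.6, 89.5), (93.3, 89.4), (90.9, 89.2), (88.5, 88.9), (86.2, 89.0), (69.9, 58.2), (59.6, 41.6), (59.5, 47.3), (59.0, 51.9)]
[(116.8, 60.7), (114.5, 60.6), (105.5, 40.2), (104.6, 45.1), (104.8, 52.9), (104.0, 57.7), (103.7, 63.7), (103.5, 69.7), (102.8, 74.4), (102.5, 79.7), (102.3, 85.1), (101.6, 89.2), (99.8, 90.3), (97.2, 89.4), (94.9, 89.3), (92.0, 87.8), (90.1, 89.0), (88.2, 89.8), (85.7, 89.3), (83.5, 89.8), (59.3, 42.6), (58.8, 47.5), (58.5, 52.5)]
```

```bash
python3 - <<'E'
from bench import bot
from h import *
f=bot.grab_frame("wrist");g=bot.grab_frame("scene");s=bot.grab_frame("side")
a=cv2.resize(f["frame"][165:255,180:330],(600,360),interpolation=cv2.INTER_CUBIC)
b=cv2.resize(g["frame"][165:250,320:420],(300,240),interpolation=cv2.INTER_CUBIC)
c=cv2.resize(s["frame"][125:210,150:250],(300,240),interpolation=cv2.INTER_CUBIC)
cv2.imwrite("pics/w7.png",np.vstack([a,np.hstack([b,c])]))
E
```

```text
(no output)
```

View pics/w7.png

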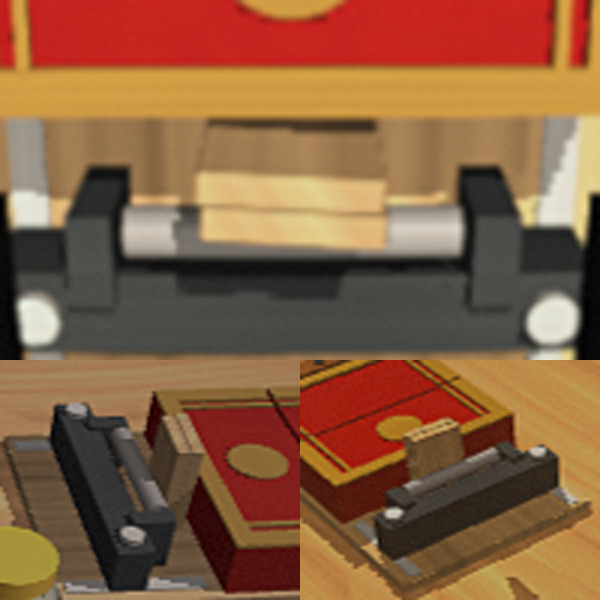

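Both shims lean toward the roller by about 0.09 rad, resting on it (tops at about (290,210) in the picture). I'll push their tops back upright against the panel from the roller side, using the fingertips part-open.

```bash
python3 -m jog '-.8 -.05 0 0 0 0 .4;-.9 0 0 0 0 0 .4;-.75 0 0 0 0 0 .4;0 0 .5 0 0 0 .4;0 0 .9 0 0 0 .4;0 0 .9 0 0 0 .4;0 0 .9 0 0 0 .4;0 0 .8 0 0 0 .4;0 0 .4 0 0 0 .4;0 0 .2 0 0 0 .4'
python3 -m jog '.2 0 0 0 0 0 .4;.1 0 0 0 0 0 .4;0 0 0 0 0 0 .4;0 0 0 0 0 0 .4'
```

```text
clock: 22.1
ee_pos: [563.9, 57.7, 77.8]
eef_rot: [-3.138, 0.0, 1.531]
contact_force: [-0.7, 0.0, -0.5]
finger_gap: 0.313
grip_force: 0.0
clock: 22.43
ee_pos: [566.2, 67.6, 81.0]
eef_rot: [3.14, -0.0, 1.533]
contact_force: [0.1, -0.6, -0.3]
finger_gap: 0.298
grip_force: 0.0
```

```bash
python3 -m jog '.1 0 0 0 0 0 .4;.05 0 0 0 0 0 .4;.05 0 0 0 0 0 .4;0 0 0 0 0 0 .4'
python3 -m jog '.05 0 0 0 0 0 .4;.04 0 0 0 0 0 .4;0 0 0 0 0 0 .4'
python3 -m jog '.04 0 0 0 0 0 .4;0 0 0 0 0 0 .4;0 0 0 0 0 0 .4'
python3 - <<'E'
from bench import bot
from h import *
f=bot.grab_frame("wrist");p=wcloud(f)
for u in (240,255,270): print([tuple(p[v,u].round(1)[1:].tolist()) for v in range(194,262,3)])
E
```

```text
clock: 22.77
ee_pos: [565.9, 73.6, 80.2]
eef_rot: [3.141, -0.0, 1.532]
contact_force: [0.3, -0.7, 0.8]
finger_gap: 0.299
grip_force: 0.0
clock: 23.02
ee_pos: [565.9, 76.1, 80.0]
eef_rot: [3.142, 0.0, 1.532]
contact_force: [0.9, -0.8, 0.1]
finger_gap: 0.299
grip_force: 0.1
clock: 23.27
ee_pos: [565.9, 77.1, 80.0]
eef_rot: [3.142, 0.0, 1.532]
contact_force: [-0.6, -1.7, 0.8]
finger_gap: 0.298
grip_force: 0.5
[(112.0, 88.4), (110.4, 88.6), (108.7, 88.7), (106.3, 86.7), (105.2, 88.6), (103.9, 89.7), (160.7, 240.8), (100.2, 89.2), (98.4, 89.3), (81.4, 53.3), (80.3, 56.0), (78.5, 56.9), (76.8, 58.1), (74.6, 58.1), (72.6, 58.7), (70.2, 58.6), (60.1, 43.2), (60.1, 48.1), (59.3, 51.3), (58.3, 53.8), (55.5, 53.2), (52.5, 52.4), (50.2, 52.9)]
[(112.2, 89.9), (110.6, 90.3), (108.6, 89.3), (106.3, 87.7), (104.5, 87.4), (103.0, 88.3), (101.6, 89.3), (99.9, 89.3), (98.3, 89.8), (81.3, 54.0), (79.9, 56.0), (78.4, 57.5), (76.0, 57.2), (74.4, 58.6), (72.8, 59.9), (69.7, 58.3), (59.3, 42.4), (59.4, 47.4), (58.9, 51.2), (57.2, 52.7), (55.0, 53.1), (51.8, 52.0), (50.3, 53.6)]
[(111.6, 89.0), (109.8, 88.7), (108.3, 89.4), (106.1, 87.9), (104.6, 88.8), (103.2, 89.7), (101.6, 89.9), (99.4, 89.0), (97.8, 89.4), (80.8, 53.9), (79.2, 55.3), (77.6, 56.6), (76.0, 58.0), (73.9, 58.4), (71.7, 58.6), (69.0, 57.7), (58.5, 41.8), (58.4, 46.5), (59.0, 52.2), (57.9, 54.7), (54.1, 52.4), (51.9, 52.8), (49.3, 52.9)]
```

```bash
python3 -m jog '.04 0 0 0 0 0 .4;0 0 0 0 0 0 .4;0 0 0 0 0 0 .4'
python3 -m jog '-.1 0 0 0 0 0 .4;-.3 0 0 0 0 0 .4;-.3 0 0 0 0 0 .4;0 0 -.6 0 0 0 .4;0 0 -.9 0 0 0 .4;0 0 -.9 0 0 0 .4;0 0 -.9 0 0 0 .4;.8 0 -.9 0 0 0 0;.9 0 0 0 0 0 -1;.9 0 0 0 0 0 -1'
python3 -m jog '.2 0 0 0 0 0 -1;0 0 0 0 0 0 -1;0 0 0 0 0 0 -1'
python3 - <<'E'
from bench import bot
from h import *
f=bot.grab_frame("wrist");p=wcloud(f);x,y,z=p[...,0],p[...,1],p[...,2]
m=(z>85)&(z<95)&(abs(x-567)<60)&(abs(y-105)<30)
print(m.sum(),cv2.minAreaRect(p[m][:,:2].astype(np.float32)))
for u in (240,255,270): print([tuple(p[v,u].round(1)[1:].tolist()) for v in range(186,226,2)])
E
```

```text
clock: 23.57
ee_pos: [566.0, 78.4, 80.1]
eef_rot: [3.142, 0.0, 1.532]
contact_force: [0.2, -1.4, 0.2]
finger_gap: 0.3
grip_force: 0.8
clock: 24.4
ee_pos: [569.2, 135.1, 207.9]
eef_rot: [3.138, -0.001, 1.53]
contact_force: [0.3, 0.1, -0.9]
finger_gap: 0.488
grip_force: 0.0
clock: 24.65
ee_pos: [568.2, 140.5, 205.7]
eef_rot: [-3.141, 0.0, 1.532]
contact_force: [0.4, -0.6, -0.7]
finger_gap: 0.709
grip_force: 0.0
871 ((566.56005859375, 86.83563232421875), (21.02425193786621, 49.370750427246094), 87.46674346923828)
[(134.3, 57.5), (132.0, 57.3), (130.0, 58.1), (127.2, 56.6), (126.3, 61.0), (123.8, 60.1), (121.3, 59.7), (119.1, 60.0), (117.1, 60.9), (114.6, 60.2), (104.8, 39.7), (104.3, 45.1), (103.3, 49.0), (102.4, 53.0), (102.2, 58.6), (101.5, 62.8), (100.4, 66.0), (99.7, 69.9), (98.5, 72.6), (98.5, 78.0)]
[(133.6, 57.2), (131.3, 57.1), (128.6, 55.6), (126.9, 57.6), (125.5, 60.3), (122.9, 59.4), (121.0, 60.4), (119.1, 61.6), (116.0, 59.5), (113.8, 59.8), (104.0, 39.4), (103.4, 44.6), (103.1, 50.1), (102.1, 53.9), (101.1, 57.6), (100.4, 61.8), (99.7, 65.7), (99.3, 70.4), (98.6, 74.2), (97.4, 76.8)]
[(132.8, 56.8), (130.6, 57.0), (127.8, 55.3), (126.4, 58.0), (125.4, 62.0), (122.7, 60.6), (119.8, 58.8), (118.1, 60.7), (116.1, 61.6), (113.6, 61.1), (103.2, 39.2), (102.9, 45.0), (101.9, 48.8), (101.4, 53.8), (100.0, 56.3), (100.3, 63.1), (98.9, 65.4), (98.4, 69.8), (97.5, 73.3), (97.1, 77.8)]
```

The shims rocked back because the fingers pulled away too fast. I'll push them up again and withdraw slowly so they settle flat.

```bash
python3 -m jog '-.8 0 0 0 0 0 .4;-.9 0 0 0 0 0 .4;-.9 0 0 0 0 0 .4;-.3 0 .3 0 0 0 .4;0 0 .9 0 0 0 .4;0 0 .9 0 0 0 .4;0 0 .9 0 0 0 .4;0 0 .7 0 0 0 .4;0 0 .4 0 0 0 .4;0 0 .1 0 0 0 .4'
python3 -m jog '0 0 0 0 0 0 .4;0 0 0 0 0 0 .4;.2 0 0 0 0 0 .4;.1 0 0 0 0 0 .4;.1 0 0 0 0 0 .4;.1 0 0 0 0 0 .4;.1 0 0 0 0 0 .4;0 0 0 0 0 0 .4'
```

```text
clock: 25.53
ee_pos: [563.4, 53.4, 77.5]
eef_rot: [-3.138, 0.0, 1.531]
contact_force: [-1.1, -0.4, 0.8]
finger_gap: 0.302
grip_force: 0.0
clock: 26.2
ee_pos: [565.8, 73.1, 80.2]
eef_rot: [3.141, -0.0, 1.533]
contact_force: [-0.8, -0.1, -0.8]
finger_gap: 0.302
grip_force: 0.0
```

```bash
python3 -m jog '.04 0 0 0 0 0 .4;.04 0 0 0 0 0 .4;.04 0 0 0 0 0 .4;.03 0 0 0 0 0 .4;0 0 0 0 0 0 .4;0 0 0 0 0 0 .4'
python3 -m jog '-.01 0 0 0 0 0 .4;-.01 0 0 0 0 0 .4;-.01 0 0 0 0 0 .4;-.01 0 0 0 0 0 .4;-.01 0 0 0 0 0 .4;-.01 0 0 0 0 0 .4;-.01 0 0 0 0 0 .4;-.01 0 0 0 0 0 .4;-.01 0 0 0 0 0 .4;-.01 0 0 0 0 0 .4'
python3 -m jog '-.01 0 0 0 0 0 .4;-.01 0 0 0 0 0 .4;-.01 0 0 0 0 0 .4;-.01 0 0 0 0 0 .4;-.01 0 0 0 0 0 .4;-.01 0 0 0 0 0 .4;-.01 0 0 0 0 0 .4;-.01 0 0 0 0 0 .4;-.01 0 0 0 0 0 .4;-.01 0 0 0 0 0 .4'
cat > chk.py <<'E'
from bench import bot
from h import *
f=bot.grab_frame("wrist");p=wcloud(f);x,y,z=p[...,0],p[...,1],p[...,2]
print(bot.sense()["ee_pos"].round(1))
m=(z>85)&(z<95)&(abs(x-567)<(60 if z.max()>0 else 0))&(abs(y-100)<30)
print(m.sum(),cv2.minAreaRect(p[m][:,:2].astype(np.float32)))
for b in range(548,590,8):
    t=p[m&(x>=b)&(x<b+8)];s=p[(x>=b)&(x<b+8)&(z>62)&(z<84)&(abs(y-105)<15)]
    print(b,"top y",np.percentile(t[:,1],[2,98]).round(1) if len(t) else "", "face slope",np.polyfit(s[:,2]-75,s[:,1],1).round(3) if len(s)>8 else len(s))
E
python3 chk.py
```

```text
clock: 26.7
ee_pos: [565.9, 76.8, 80.0]
eef_rot: [3.142, 0.0, 1.532]
contact_force: [0.6, -0.8, 0.5]
finger_gap: 0.301
grip_force: 0.4
clock: 27.53
ee_pos: [565.8, 73.9, 80.0]
eef_rot: [-3.142, -0.0, 1.532]
contact_force: [-0.4, 0.2, -0.3]
finger_gap: 0.3
grip_force: 0.0
clock: 28.37
ee_pos: [565.7, 70.9, 80.0]
eef_rot: [-3.142, -0.0, 1.532]
contact_force: [0.2, 0.4, -0.3]
finger_gap: 0.302
grip_force: 0.0
[565.7  70.8  80. ]
3527 ((566.8497924804688, 90.153076171875), (50.19321060180664, 40.11766815185547), 0.324587881565094)
548 top y [ 76.3 109.7] face slope [-1.00000e-03  1.09617e+02]
556 top y [ 90.3 109.5] face slope [9.00000e-03 1.09291e+02]
564 top y [ 89.9 109.2] face slope [-9.00000e-03  1.09014e+02]
572 top y [ 89.8 108.9] face slope [-1.20000e-02  1.08719e+02]
580 top y [ 77.5 108.6] face slope [-5.00000e-03  1.08448e+02]
588 top y [ 87.4 108.3] face slope [-6.80000e-02  1.08362e+02]
```

The shims are upright now. I'll back off gently and recheck.

```bash
python3 -m jog '-.03 0 0 0 0 0 .4;-.1 0 0 0 0 0 .4;-.3 0 0 0 0 0 .4;-.3 0 -.1 0 0 0 .4;0 0 -.6 0 0 0 .4;0 0 -.9 0 0 0 .4;0 0 -.9 0 0 0 -1;0 0 -.9 0 0 0 -1;.8 0 -.9 0 0 0 -1;.9 0 0 0 0 0 -1'
python3 -m jog '.9 0 0 0 0 0 -1;.2 0 0 0 0 0 -1;0 0 0 0 0 0 -1;0 0 0 0 0 0 -1'; python3 chk.py
```

```text
clock: 29.25
ee_pos: [569.2, 98.6, 214.5]
eef_rot: [3.134, -0.001, 1.529]
contact_force: [1.3, 0.5, 0.6]
finger_gap: 0.566
grip_force: 0.0
clock: 29.58
ee_pos: [567.9, 132.1, 208.9]
eef_rot: [-3.141, 0.0, 1.532]
contact_force: [-0.8, -0.7, -0.0]
finger_gap: 0.854
grip_force: 0.0
[567.9 131.7 208.8]
914 ((567.50927734375, 99.01385498046875), (19.875656127929688, 49.31400680541992), 88.07356262207031)
548 top y [ 90.  108.9] face slope [-1.40000e-02  1.08891e+02]
556 top y [ 89.7 108.7] face slope [-8.00000e-03  1.08604e+02]
564 top y [ 89.6 108.5] face slope [-4.00000e-03  1.08348e+02]
572 top y [ 89.4 108. ] face slope [-1.00000e-02  1.08048e+02]
580 top y [ 88.8 107.8] face slope [-8.00000e-03  1.07744e+02]
588 top y [ 88.9 107.6] face slope [-1.2000e-02  1.0746e+02]
```

Both shims are standing upright, with shim 2's face at y≈89.1 and the roller at 82.4. Next is the wedge.

```bash
python3 -m jog '-.5 -.1 0 0 0 0 -1;-.9 -.1 0 0 0 0 -1;-.9 -.1 0 0 0 0 -1;-.9 -.1 0 0 0 0 -1;-.9 -.1 0 0 0 0 -1;-.9 -.1 0 0 0 0 -1;-.9 -.1 0 0 0 0 -1;-.9 -.1 0 0 0 0 -1;-.9 -.1 0 0 0 0 -1;-.9 -.1 0 0 0 0 -1'
python3 -m jog '-.9 -.1 0 0 0 0 -1;-.9 -.1 0 0 0 0 -1;-.9 -.1 0 0 0 0 -1;-.9 -.1 0 0 0 0 -1;-.4 0 0 0 0 2.3 -1;-.2 0 0 0 0 0 -1;0 0 0 0 0 0 -1;0 0 0 0 0 0 -1'
```

```text
clock: 30.47
ee_pos: [526.7, -126.6, 208.9]
eef_rot: [-3.141, 0.0, 1.531]
contact_force: [1.1, 0.5, 0.3]
finger_gap: 0.998
grip_force: 0.0
clock: 31.13
ee_pos: [510.6, -248.8, 208.9]
eef_rot: [-3.141, -0.0, 1.492]
contact_force: [-0.5, 0.4, -0.1]
finger_gap: 1.002
grip_force: 0.0
```

```bash
python3 -m jog '.05 -.03 .5 0 0 0 -1;0 0 .9 0 0 0 -1;0 0 .9 0 0 0 -1;0 0 .8 0 0 0 -1;0 0 .6 0 0 0 -1;0 0 .3 0 0 0 -1;0 0 .18 0 0 0 -1;0 0 0 0 0 0 -1;0 0 0 0 0 0 -1'
python3 -m jog '0 0 0 0 0 0 1;0 0 0 0 0 0 1;0 0 0 0 0 0 1;0 0 0 0 0 0 1;0 0 0 0 0 0 1;0 0 0 0 0 0 1;0 0 0 0 0 0 1;0 0 0 0 0 0 1' 50
python3 -m jog '0 0 -.2 0 0 0 1;0 0 -.5 0 0 0 1;0 0 -.8 0 0 0 1;0 0 -.9 0 0 0 1;0 0 -.9 0 0 0 1;0 0 -.3 0 0 -2.4 1;.5 .1 0 0 0 0 1;.8 .1 0 0 0 0 1;.9 .1 0 0 0 0 1;.9 .1 0 0 0 0 1'
```

```text
clock: 31.88
ee_pos: [510.7, -247.4, 84.4]
eef_rot: [3.141, 0.0, 1.492]
contact_force: [-0.2, 0.6, 0.1]
finger_gap: 0.999
grip_force: 0.0
clock: 32.55
ee_pos: [510.2, -247.6, 83.6]
eef_rot: [3.142, 0.0, 1.492]
contact_force: [-0.1, -1.2, 1.0]
finger_gap: 0.548
grip_force: 49.9
clock: 33.38
ee_pos: [525.6, -154.2, 192.1]
eef_rot: [3.141, 0.0, 1.533]
contact_force: [0.3, -0.0, -0.5]
finger_gap: 0.548
grip_force: 49.9
```

```bash
python3 -m jog '.9 .15 0 0 0 0 1;.9 .15 0 0 0 0 1;.9 .15 0 0 0 0 1;.9 .15 0 0 0 0 1;.9 .15 0 0 0 0 1;.9 .15 0 0 0 0 1;.9 .15 0 0 0 0 1;.7 .05 0 0 0 0 1;.4 0 0 0 0 0 1;.1 0 0 0 0 0 1'
python3 -m jog '0 0 0 0 0 0 1;0 0 0 0 0 0 1;0 0 0 0 0 0 1'
python3 - <<'E'
from bench import bot
from h import *
s=bot.sense();print(s["ee_pos"],s["eef_rot"])
f=bot.grab_frame("wrist");np.savez("wrist8.npz",**f);p=wcloud(f);x,y,z=p[...,0],p[...,1],p[...,2]
for b in range(548,590,10):
    s=p[(x>=b)&(x<b+10)&(z>116)&(z<195)&(abs(y-85)<16)];print(b,np.polyfit(s[:,2]-155,s[:,1],1).round(3),s[:,2].min().round(1))
    t=p[(x>=b)&(x<b+10)&(z>85)&(z<93)&(abs(y-98)<14)];print("   shims",np.percentile(t[:,1],[2,98]).round(1) if len(t) else "")
m=(z>125)&(z<175)&(abs(y-83)<15)&(abs(x-567)<45);print(np.percentile(x[m],[1,99]))
E
```

```text
clock: 34.22
ee_pos: [566.8, 70.2, 191.8]
eef_rot: [-3.142, -0.0, 1.536]
contact_force: [-0.1, -0.2, -0.4]
finger_gap: 0.549
grip_force: 49.9
clock: 34.47
ee_pos: [566.9, 67.4, 191.7]
eef_rot: [-3.142, 0.0, 1.533]
contact_force: [0.6, -0.3, -1.0]
finger_gap: 0.548
grip_force: 49.9
[566.8573643   67.37271868 191.69140308] [-3.14154184e+00  2.34140758e-04  1.53267708e+00]
548 [-2.2000e-02  8.2297e+01] 116.3
   shims [ 89.7 108.1]
558 [-2.2000e-02  8.1984e+01] 116.1
   shims [ 89.3 107.6]
568 [-2.2000e-02  8.1614e+01] 116.5
   shims [ 88.9 107.3]
578 [-2.2000e-02  8.1238e+01] 116.2
   shims [ 88.4 107. ]
588 [3.0000e-03 8.1245e+01] 116.0
   shims [ 88.1 106.6]
[543.45421695 592.17524106]
```

```bash
python3 -m jog '.14 0 .3 0 0 0 1;0 0 .2 0 0 0 1;0 0 .1 0 0 0 1;0 0 0 0 0 0 1;0 0 0 0 0 0 1;0 0 0 0 0 0 1'
python3 - <<'E'
from bench import bot
from h import *
s=bot.sense();print(s["ee_pos"],s["eef_rot"])
f=bot.grab_frame("wrist");np.savez("wrist9.npz",**f);p=wcloud(f);x,y,z=p[...,0],p[...,1],p[...,2]
for b in range(548,590,10):
    s=p[(x>=b)&(x<b+10)&(z>98)&(z<170)&(abs(y-88)<16)];print(b,np.polyfit(s[:,2]-98,s[:,1],1).round(3),s[:,2].min().round(1))
    t=p[(x>=b)&(x<b+10)&(z>85)&(z<93)&(abs(y-98)<14)];print("   shims",np.percentile(t[:,1],[2,98]).round(1) if len(t) else "")
E
```

```text
clock: 35.02
ee_pos: [567.2, 72.7, 173.6]
eef_rot: [3.142, 0.0, 1.534]
contact_force: [0.4, 0.2, -0.7]
finger_gap: 0.542
grip_force: 49.9
[567.16320963  72.71260235 173.63827261] [3.14157535e+00 1.38904008e-05 1.53376049e+00]
548 [-2.2000e-02  8.8506e+01] 98.0
   shims [ 89.6 108.5]
558 [-2.1000e-02  8.8123e+01] 98.3
   shims [ 89.1 108.6]
568 [-2.100e-02  8.776e+01] 98.6
   shims [ 88.7 108.2]
578 [-2.3000e-02  8.7502e+01] 98.1
   shims [ 88.3 107.8]
588 [-5.0000e-03  8.6719e+01] 98.7
   shims [ 88.1 106.5]
```

```bash
python3 -m jog '0 0 .2 0 0 0 1;0 0 .2 0 0 0 1;0 0 .1 0 0 0 1;0 0 0 0 0 0 1;0 0 0 0 0 0 1'
python3 -m jog '0 0 .2 0 0 0 1;0 0 .2 0 0 0 1;0 0 .2 0 0 0 1;0 0 .1 0 0 0 1;0 0 0 0 0 0 1;0 0 0 0 0 0 1'
```

```text
clock: 35.48
ee_pos: [566.9, 72.8, 158.3]
eef_rot: [-3.141, 0.0, 1.534]
contact_force: [-0.3, -1.0, -0.3]
finger_gap: 0.547
grip_force: 49.9
clock: 35.98
ee_pos: [567.0, 72.7, 137.4]
eef_rot: [-3.141, 0.0, 1.534]
contact_force: [-0.3, 1.7, -0.7]
finger_gap: 0.546
grip_force: 49.9
```

```bash
python3 -m jog '0 0 .1 0 0 0 1;0 0 0 0 0 0 1;0 0 0 0 0 0 1'
python3 -m jog '0 0 .1 0 0 0 1;0 0 .05 0 0 0 1;0 0 0 0 0 0 1;0 0 0 0 0 0 1'; python3 chk.py
```

```text
clock: 36.23
ee_pos: [567.1, 72.8, 134.6]
eef_rot: [-3.142, 0.0, 1.534]
contact_force: [0.2, -0.3, -0.4]
finger_gap: 0.544
grip_force: 49.9
clock: 36.57
ee_pos: [567.0, 72.7, 130.0]
eef_rot: [-3.141, 0.0, 1.534]
contact_force: [0.0, -0.5, -0.3]
finger_gap: 0.548
grip_force: 49.9
[567.1  72.7 130.1]
2290 ((567.7035522460938, 97.5209732055664), (22.07280158996582, 51.787940979003906), 87.92363739013672)
548 top y [ 87.5 108.8] face slope [-8.20000e-02  1.09132e+02]
556 top y [ 87.2 108.6] face slope [-8.00000e-02  1.08779e+02]
564 top y [ 87.  108.3] face slope [-3.80000e-02  1.08418e+02]
572 top y [ 86.7 108. ] face slope [-2.00000e-03  1.08013e+02]
580 top y [ 86.5 107.7] face slope [-7.4000e-02  1.0781e+02]
588 top y [ 86.1 107.4] face slope [2.00000e-03 1.07512e+02]
```

```bash
python3 -m jog '.03 0 .04 0 0 0 1;.03 0 .05 0 0 0 1;.03 0 .06 0 0 0 1;0 0 0 0 0 0 1;0 0 0 0 0 0 1'
python3 -m jog '.03 0 .06 0 0 0 1;.03 0 .06 0 0 0 1;0 0 0 0 0 0 1;0 0 0 0 0 0 1'
python3 -m jog '.03 0 .06 0 0 0 1;.03 0 .06 0 0 0 1;0 0 0 0 0 0 1;0 0 0 0 0 0 1'; python3 chk.py
```

```text
clock: 37.03
ee_pos: [567.1, 75.5, 125.4]
eef_rot: [-3.141, 0.0, 1.534]
contact_force: [-0.1, 0.4, -0.6]
finger_gap: 0.547
grip_force: 49.9
clock: 37.37
ee_pos: [567.2, 77.2, 121.9]
eef_rot: [-3.141, 0.0, 1.534]
contact_force: [-0.0, -1.6, -0.7]
finger_gap: 0.546
grip_force: 49.9
clock: 37.7
ee_pos: [567.2, 79.1, 118.2]
eef_rot: [-3.141, -0.0, 1.534]
contact_force: [0.0, -1.6, -1.2]
finger_gap: 0.547
grip_force: 49.9
[567.2  79.1 118.3]
2535 ((567.4653930664062, 103.64990234375), (21.887887954711914, 51.31251907348633), 88.24958038330078)
548 top y [ 93.5 114.7] face slope [-2.00000e-02  1.14861e+02]
556 top y [ 93.3 114.5] face slope [-2.00000e-03  1.14515e+02]
564 top y [ 93. 114.] face slope [-7.00000e-03  1.14218e+02]
572 top y [ 92.8 113.9] face slope [-1.10000e-02  1.13971e+02]
580 top y [ 92.5 113.6] face slope [-7.00000e-03  1.13641e+02]
588 top y [ 92.2 113.3] face slope [-5.40000e-02  1.13534e+02]
```

```bash
python3 -m jog '.01 0 .06 0 0 0 1;.02 0 .06 0 0 0 1;0 0 0 0 0 0 1;0 0 0 0 0 0 1'
python3 -m jog '.02 0 .05 0 0 0 1;0 0 0 0 0 0 1;0 0 0 0 0 0 1'
python3 -m jog '.02 0 .05 0 0 0 1;0 0 0 0 0 0 1;0 0 0 0 0 0 1'
```

```text
clock: 38.08
ee_pos: [567.2, 80.0, 114.6]
eef_rot: [-3.141, 0.0, 1.534]
contact_force: [-0.1, -1.8, -1.0]
finger_gap: 0.547
grip_force: 49.9
clock: 38.33
ee_pos: [567.3, 80.6, 113.2]
eef_rot: [-3.141, -0.0, 1.534]
contact_force: [0.7, -1.4, -1.2]
finger_gap: 0.545
grip_force: 49.9
clock: 38.58
ee_pos: [567.4, 81.2, 111.7]
eef_rot: [-3.141, -0.0, 1.534]
contact_force: [-0.3, -2.1, -1.6]
finger_gap: 0.542
grip_force: 49.9
```

```bash
python3 -m jog '.01 0 .04 0 0 0 1;0 0 0 0 0 0 1;0 0 0 0 0 0 1'
python3 -m jog '.01 0 .04 0 0 0 1;0 0 0 0 0 0 1;0 0 0 0 0 0 1'
python3 -m jog '.02 0 .04 0 0 0 1;0 0 0 0 0 0 1;0 0 0 0 0 0 1'; python3 chk.py
```

```text
clock: 38.83
ee_pos: [567.4, 81.4, 110.5]
eef_rot: [-3.141, 0.0, 1.534]
contact_force: [0.3, -3.2, -2.2]
finger_gap: 0.544
grip_force: 49.9
clock: 39.08
ee_pos: [567.4, 81.8, 109.3]
eef_rot: [-3.142, 0.0, 1.534]
contact_force: [0.4, -3.2, -1.4]
finger_gap: 0.548
grip_force: 49.9
clock: 39.33
ee_pos: [567.5, 82.3, 108.1]
eef_rot: [-3.142, 0.0, 1.534]
contact_force: [0.7, -3.8, -2.1]
finger_gap: 0.545
grip_force: 49.9
[567.4  82.3 108.1]
2784 ((567.950927734375, 106.36884307861328), (21.95273780822754, 51.50395965576172), 88.06841278076172)
548 top y [ 96.4 117.6] face slope [4.00000e-03 1.17597e+02]
556 top y [ 96.1 117.3] face slope [-3.00000e-03  1.17298e+02]
564 top y [ 95.9 116.9] face slope [3.00000e-03 1.17019e+02]
572 top y [ 95.6 116.7] face slope [-1.00000e-03  1.16688e+02]
580 top y [ 95.2 116.4] face slope [-2.00000e-03  1.16407e+02]
588 top y [ 94.9 116.3] face slope [ -0.205 115.104]
```

```bash
python3 -m jog '0 0 .05 0 0 0 1;0 0 0 0 0 0 1;0 0 0 0 0 0 1'
python3 -m jog '.01 0 .05 0 0 0 1;0 0 0 0 0 0 1;0 0 0 0 0 0 1'
python3 -m jog '.01 0 .05 0 0 0 1;0 0 0 0 0 0 1;0 0 0 0 0 0 1'
```

```text
clock: 39.63
ee_pos: [567.5, 82.6, 106.9]
eef_rot: [3.141, -0.0, 1.534]
contact_force: [-0.4, -3.1, 4.0]
finger_gap: 0.543
grip_force: 49.9
clock: 39.88
ee_pos: [567.6, 83.1, 105.9]
eef_rot: [3.141, -0.001, 1.534]
contact_force: [-4.2, 0.4, 14.8]
finger_gap: 0.544
grip_force: 50.0
clock: 40.13
ee_pos: [567.5, 83.7, 105.0]
eef_rot: [3.141, -0.001, 1.534]
contact_force: [-6.4, 2.6, 25.0]
finger_gap: 0.544
grip_force: 50.1
```

```bash
python3 - <<'E'
from bench import bot
from h import *
f=bot.grab_frame("wrist");p=wcloud(f);x,y,z=p[...,0],p[...,1],p[...,2]
for b in (490,510,610,630):
    t=y[(x>=b)&(x<b+20)&(z>54)&(z<64)&(y>100)&(y<150)];print(b,np.percentile(t,2).round(2)+.037*(b+10-567) if len(t) else 0)
s=p[(abs(x-567)<10)&(z>94)&(z<115)&(abs(y-98)<10)];print(np.polyfit(s[:,2]-100,s[:,1],1),len(s))
cv2.imwrite("pics/w10.png",np.vstack([cv2.resize(f["frame"][60:270,130:380],(700,588))]))
E
python3 chk.py
```

```text
490 117.861
510 117.53099999999999
610 117.681
630 117.81099999999999
[-1.27812545e-02  9.73148487e+01] 493
[567.6  83.7 105. ]
2779 ((568.037841796875, 107.30191802978516), (21.384761810302734, 58.469547271728516), 87.98113250732422)
548 top y [ 97.6 118.1] face slope [-2.00000e-03  1.18127e+02]
556 top y [ 97.3 117.8] face slope [-1.00000e-03  1.17832e+02]
564 top y [ 97.1 117.7] face slope [-2.00000e-03  1.17553e+02]
572 top y [ 96.7 117.2] face slope [  0.    117.251]
580 top y [ 96.4 116.9] face slope [-6.00000e-03  1.16963e+02]
588 top y [ 96.2 116.6] face slope [ -0.213 115.261]
```

View pics/w10.png

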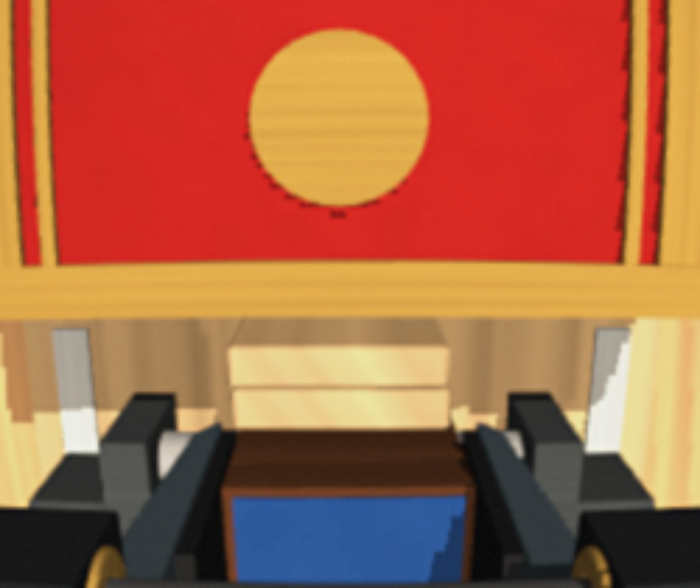

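The split has closed to nothing visible, the shims are upright together (rows 345-430) and the wedge is tight against them. The panel edge has moved about 4.5 mm. I'll press slightly more, check it is steady, and hand in.

```bash
python3 -m jog '0 0 .02 0 0 0 1;0 0 0 0 0 0 1;0 0 0 0 0 0 1;0 0 0 0 0 0 1;0 0 0 0 0 0 1;0 0 0 0 0 0 1;0 0 0 0 0 0 1;0 0 0 0 0 0 1'
python3 -m jog '0 0 0 0 0 0 1;0 0 0 0 0 0 1;0 0 0 0 0 0 1;0 0 0 0 0 0 1;0 0 0 0 0 0 1;0 0 0 0 0 0 1;0 0 0 0 0 0 1;0 0 0 0 0 0 1'
```

```text
clock: 40.9
ee_pos: [567.6, 83.7, 104.7]
eef_rot: [3.14, -0.001, 1.534]
contact_force: [-8.5, 4.0, 32.4]
finger_gap: 0.546
grip_force: 50.1
clock: 41.57
ee_pos: [567.6, 83.7, 104.8]
eef_rot: [3.14, -0.001, 1.534]
contact_force: [-8.6, 3.3, 31.2]
finger_gap: 0.545
grip_force: 50.1
```

```bash
python3 -c "
from bench import bot
print(bot.sign_off())"
```

```text
the job is handed in; nothing more can be done
None
```

The job is handed in, with no verdict returned: two shims stand upright in the gap, the spare is still in the rack, the split measured shut, and the wedge is jammed tip-clear and held down with about 31 N.

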